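Roll the specimen tubes under the display hood and slot the paddle away

TASK

Lay every specimen tube that is out on the shelf across a lane of the display rack, one tube per lane, and with the paddle gently roll each along its lane under the clear hood until it drops into the felt bay at the end. Then slide the paddle, blade first, fully home into the slot of its holder and let go. Leave the malachite slab, the loupe and the riser with the apache tears where they are.

Things in the scene. Friction and masses are not known exactly. Their poses are not given: they have to be found in the camera images.
- rack: fixed display rack, 258 mm wide (x), y = -128 to +130 mm, origin under the middle lane. Three lanes run along its y, open at the +y end; centre lines x = -84, 0, +84 mm; each 78 mm wide between 6 mm dividers (tops z = 34 mm). A tube lies across a lane, its axis along the rack's x. Deck level, z = 20 mm, from y = +130 to -85 mm, then steps down into the bay
- rack_load (a point): middle lane's red loading mark, on the deck (rack frame x 0, y +70, z 20 mm; the other lanes have theirs at x = -84 and +84 mm); same axes as the rack. Tubes are rolled from here towards the rack's -y
- rack_bay (a point): floor of the middle lane's grey felt bay (rack frame x 0, y -103, z 14 mm; likewise in the other lanes), same axes. The bay is 6 mm below the deck, from y = -85 mm to the back wall at y = -121 mm; it holds one tube, whose centre then lies at rack y -98 to -103, z 32 mm
- rack_hood (a point): middle of the clear hood's front edge (brass trim), rack frame x 0, y -30, z 66 mm. The hood covers all lanes from there to the back (y -128 mm): underside z = 64 mm, top 68 mm, open towards +y. A hand does not fit under it, the paddle's blade does
- holder: fixed wooden paddle holder, 150 mm (x) by 92 mm (y), origin under its centre. Ledge at z = 20 mm from x = -75 mm; from x = +5 mm to a back wall at x = +65 mm it is a slot, 68 mm wide (y -34 to +34) and 18 mm high (z 20 to 38), under a brass bridge (top z = 46 mm). It opens toward -x; the paddle slides in level along +x, blade first, and lies on the ledge
- paddle_grip (a point): paddle: flat yellow board 180 x 56 x 10 mm, upright blue rib on top (70 mm along x, 24 mm wide, top 50 mm above the underside), 140 g. Point inside the rib, 34 mm above the underside, to grip from above across the 24 mm; near the centre of mass. x axis points to the front (pushing) edge, 100 mm ahead; tail 80 mm behind; z up. Starts flat on the shelf
- paddle_tip (a point): middle of the paddle's front edge, at mid thickness (5 mm above the underside); same axes as the paddle
- tube_a_c (a point): specimen tube: hard cylinder, black end caps, rust-red filling, 36 mm diameter, 70 mm long, 70 g, starts lying on the shelf. Point at its centre; its x axis is the tube's axis (it rolls about it, so the other axes turn). Rolls on only a few mm once no longer pushed. May be absent
- tube_b_c (a point): specimen tube: hard cylinder, black end caps, green filling, 36 mm diameter, 70 mm long, 70 g, starts lying on the shelf. Point at its centre; its x axis is the tube's axis (it rolls about it, so the other axes turn). Rolls on only a few mm once no longer pushed. May be absent
- tube_c_c (a point): specimen tube: hard cylinder, black end caps, straw-yellow filling, 36 mm diameter, 70 mm long, 70 g, starts lying on the shelf. Point at its centre; its x axis is the tube's axis (it rolls about it, so the other axes turn). Rolls on only a few mm once no longer pushed. May be absent
- slab: malachite slab, green, 110 x 75 x 12 mm, loose bystander; origin under its centre
- loupe: chrome loupe, 48 mm lens barrel and 55 mm cover along its x, 18 mm high, loose bystander; origin under the lens barrel
- riser: clear acrylic riser 190 x 70 mm, 50 mm high, with three black apache tears fixed on it (top 85 mm), loose bystander; origin under its centre
Things that resemble listed ones, but are neither listed nor needed, are in the scene too. Of the things that look like the holder, the smaller one is meant.

How it is judged:
By the outcome, as a careful person would: the job done as asked, in the order asked, and still so for the second after the job is handed in, with the robot touching nothing.
Of tube_a, tube_b, tube_c only 2 to 3 are there at a start; the rules pass over those that are not, and their reading is None.
At some moment in a run one of paddle may be knocked a few centimetres aside while the robot is not near it.
Once in a run the grip may slacken for a moment while it holds something.
It also fails if it takes over 210 s, if anything falls off the work surface, if the arm or the gripper's body presses on something with over 40 N, if the wrist force passes 120 N, or if a joint passes its speed limit or range.

ROBOT

A 6-joint arm with a two-finger parallel gripper is mounted at the origin on the work surface. World frame = base frame: x ahead of the robot, y to its left, z up, the work surface at z = 0. Lengths are in mm, angles in rad, forces in N, time in s.
With the tool pointing down it reaches from about 400 to 925 mm from the base axis. Payload 3.4 kg.
Tool frame: the origin (TCP) lies midway between the tips of the shut fingers; the grasp point (between the pads) lies 19 mm behind it (bot.pinch_z is the distance from the TCP to the grasp point, in mm); z points along the fingers, y is the direction in which the jaws open and shut (so a half turn about z gives the same grasp; the last joint's range is limited). The gripper opens to 85 mm and grips with 20 to 120 N. Pads are 22 mm wide; open, the fingers measure 114 mm over their backs; the gripper's body (76 mm by 85 mm) begins 54 mm behind the grasp point. The pads swing forward as they close: fully open they stand 13 mm farther back than shut.
Start: joints at [1.04, 0.307, 1.506, -0, 1.328, -0.073], TCP at [254.159, 515.785, 231.305] pointing down, gripper open.
Joint ranges: [-3.12, 3.12], [-1.05, 2.28], [0.14, 2.33], [-1.42, 4.57], [0.1, 2.73], [-2.68, 2.68]. Speed limits (rad/s): [2.57, 2.57, 3.14, 3.14, 3.14, 3.14].

INTERFACE

Orientations are given as a rotation vector (axis times angle).
In Python, from plant import bot, camera, boxes_of, regions_of gives the robot as it stands.
- The arm moves only by the tool carry_out, never from a script. Its argument "increments" is a list of rows, each a list of 5 numbers: the finger opening in m, from 0 to 0.0854, then the shift along the tool's x, y, z in m, then the turn about the tool's z in rad. In form: [[hand, x, y, z, turn], ...]. A call has 1 to 5 rows; each row is the pose to reach, as a shift and turn from the pose commanded when the call began, along the tool's axes at that moment; what a row does not reach only later rows make up. A row lasts 1/8 s, in which the tool goes at most 62.5 mm and 10.7 degrees, less where a joint would pass 70% of its speed; a pose out of reach is approached as far as the arm can. A call with a gripper value outside its range is refused whole. The fingers move at their own pace and stop on an object; "force" is the grip in N (left out, the last holds). Time passes only in rows, so rows that repeat a pose let the fingers close. It gives the time, the measured TCP pose, the force and the opening at its end, in the units of the state.
- bot.sense(): the state, without advancing time (a new reading comes with each control period).
- camera(name): name is "scene" or "top"; returns a dict with "frame" (480x640x3 uint8, red, green, blue), "range_z" (480x640 float32, mm along the optical axis (not along the pixel's ray), 0 where there is no reading), "intrinsics" (3x3 intrinsics, pixels), "cam_to_world" (4x4, takes a point from camera to world coordinates). Camera axes: x right, y up, looking along -z (the intrinsics and any distortion apply to the point x, -y, -z); pixel columns grow to the right and rows downward; lengths in mm; the calibration is good to about 2 mm. A picture is of the moment at which its call begins.
- bot.hand_in(): hands the job in, once; it reports no verdict.
Trained networks look in the newest picture that a camera, given by its name, has taken for a name from the list of things; names that differ only in an ending like _2 or _b are one class to them, and where a whole thing is asked for, a point or a joint stands for the part that bears it (a point fixed in the world has none). Each returns a list of dicts, best first, with "conf" (0 to 1); they miss things now and then, are a little off and sometimes report something else, mostly with a low value. They report only what shows in the picture. A call takes as long as a camera call. They do not tell look-alikes from the thing itself.
- boxes_of(thing, camera): "centre" ([x, y, z] in mm, in world coordinates, good to about 4 mm: the middle of the surface that is visible of it).
- regions_of(thing, camera): "pixels" (480x640 bool, what is visible of it).
The state is a dict: "t": time; "q": joint angles; "dq": joint speeds; "joint_torque": joint torques, N m; "position": TCP position; "tcp_rot": TCP orientation; "contact_force": force on the tool from outside, world axes, zero at the start; "moment": the same for the moment, N m; "width": finger opening in mm.
Only numpy, scipy, OpenCV 4.12 (cv2) and the standard library are available. Lean on these libraries where they do the work, as an engineer would, in place of code of your own. Each camera call takes 0.05 s, during which the arm holds its last target.

## Working session

There is one attempt and no reset: what is moved stays moved. The work goes in short steps, Python scripts to look and compute and a tool call to move; the robot and the scene stay as the last step left them, time stands still between calls to the robot, and variables do not carry over. Pictures are saved under pics/ and viewed, and the job is handed in when it is done.

Besides the shell and the picture viewer there is one more tool, called after "Emit:" by a JSON object that holds its "name" and its "arguments", one argument or row to a line. carry_out: Moves the arm, as the interface text tells. Its arguments: {"type":"object","properties":{"increments":{"type":"array","items":{"type":"array","items":{"type":"number"}}},"force":{"type":"number"}},"required":["increments"]}

```bash
ls; mkdir -p pics; cat > h.py <<'E'
import numpy as np, cv2
from plant import bot, camera, boxes_of, regions_of
def snap(name,fn=None):
    c=camera(name)
    if fn: cv2.imwrite('pics/'+fn,cv2.cvtColor(c['frame'],cv2.COLOR_RGB2BGR))
    return c
def deproj(c,u,v,z=None):
    K=c['intrinsics'];d=c['range_z'][int(v),int(u)] if z is None else z
    p=np.array([(u-K[0,2])/K[0,0]*d,-(v-K[1,2])/K[1,1]*d,-d,1])
    return (c['cam_to_world']@p)[:3]
def cloud(c):
    K=c['intrinsics'];d=c['range_z'];v,u=np.mgrid[0:480,0:640]
    p=np.stack([(u-K[0,2])/K[0,0]*d,-(v-K[1,2])/K[1,1]*d,-d,np.ones_like(d)],-1)
    P=(p@c['cam_to_world'].T)[...,:3]; P[d==0]=np.nan
    return P
def proj(c,p):
    K=c['intrinsics'];q=np.linalg.inv(c['cam_to_world'])@np.append(p,1)
    return K[0,2]+K[0,0]*q[0]/-q[2], K[1,2]+K[1,1]*-q[1]/-q[2]
E
python3 - <<'E'
from h import *
s=bot.sense(); print({k:np.round(v,3) for k,v in s.items()}, bot.pinch_z)
for n in('scene','top'):
    c=snap(n,n+'0.png'); print(n,c['intrinsics'],c['cam_to_world'].round(3))
    for t in ['rack','holder','paddle_grip','tube_a_c','tube_b_c','tube_c_c','slab','loupe','riser']:
        for b in boxes_of(t,n): print(t,np.round(b['centre'],0),round(b['conf'],2),np.round(proj(c,b['centre'])))
E
```

```text
pics
{'t': np.float64(0.0), 'q': array([ 1.04 ,  0.308,  1.508, -0.   ,  1.328, -0.074]), 'dq': array([-0.002,  0.002,  0.   ,  0.   , -0.001,  0.   ]), 'joint_torque': array([-0.0000e+00, -4.5756e+01, -2.5192e+01, -0.0000e+00,  1.3000e-02,
       -0.0000e+00]), 'position': array([253.799, 515.175, 230.386]), 'tcp_rot': array([-7.130e-01, -3.059e+00,  3.000e-03]), 'contact_force': array([ 0.365, -0.072,  0.419]), 'moment': array([ 0.034, -0.001, -0.016]), 'width': np.float64(85.92)} 18.700000000000003
scene [[551.39015212   0.         325.75621668]
 [  0.         551.39015212 242.35087026]
 [  0.           0.           1.        ]] [[ 6.700000e-02 -7.770000e-01  6.260000e-01  1.303945e+03]
 [ 9.980000e-01  4.100000e-02 -5.500000e-02 -8.954600e+01]
 [ 1.800000e-02  6.280000e-01  7.780000e-01  1.082391e+03]
 [ 0.000000e+00  0.000000e+00  0.000000e+00  1.000000e+00]]
rack [ 568. -102.   28.] 0.93 [291. 281.]
rack [434. 267.   7.] 0.67 [435. 236.]
holder [230. 300.  45.] 0.85 [436. 169.]
holder [662. 282.  32.] 0.82 [464. 307.]
paddle_grip [431. 265.   7.] 0.94 [435. 235.]
paddle_grip [7
[... 382 characters left out ...]
0.         518.50797335 239.41802739]
 [  0.           0.           1.        ]] [[ 3.000000e-02  9.910000e-01 -1.270000e-01  3.173460e+02]
 [-9.990000e-01  3.200000e-02  1.700000e-02 -2.692900e+01]
 [ 2.100000e-02  1.260000e-01  9.920000e-01  1.301659e+03]
 [ 0.000000e+00  0.000000e+00  0.000000e+00  1.000000e+00]]
rack [ 544. -100.   17.] 0.72 [346. 216.]
holder [636. 291.  24.] 0.92 [192. 174.]
holder [186. 305.  27.] 0.92 [174. 356.]
paddle_grip [419. 268.   8.] 0.83 [197. 261.]
tube_a_c [563. 136.  35.] 0.77 [252. 203.]
tube_a_c [ 448. -390.   33.] 0.2 [463. 257.]
tube_b_c [ 445. -387.   33.] 0.89 [462. 258.]
slab [778. 139.  12.] 0.72 [256. 123.]
riser [778. -44.  51.] 0.64 [327. 120.]
```

View pics/scene0.png

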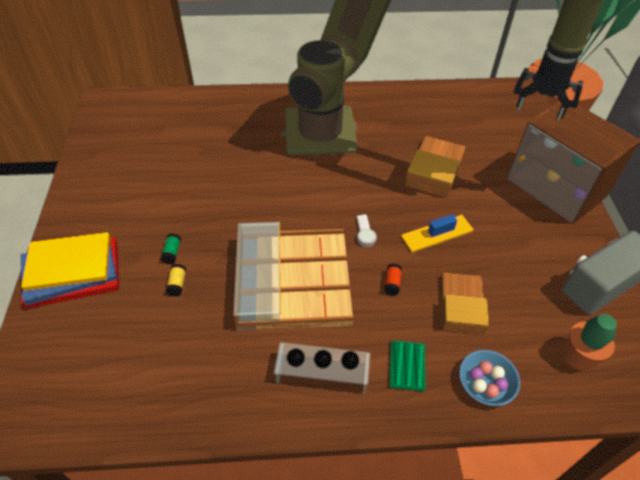

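View pics/top0.png

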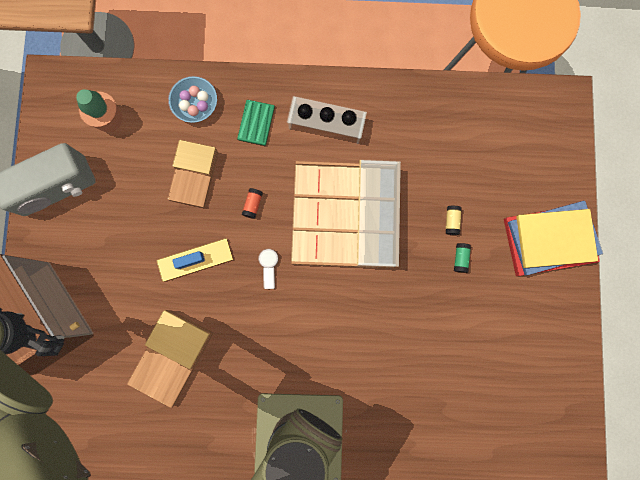

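The scene shows three tubes: red at (393,279), green at (171,248), yellow at (176,280). The rack is at (292,275) with its hood on the left, and the paddle is at (437,233). There are two holder-like blocks, at (465,302) and (436,165). I'll measure them now.

```bash
cat > m.py <<'E'
from h import *
def rect(P,m):
    q=P[m][:,:2].astype(np.float32); r=cv2.minAreaRect(q); return r
if __name__=='__main__':
  from scipy.spatial.transform import Rotation as R
  s=bot.sense(); print(R.from_rotvec(s['tcp_rot']).as_matrix().round(3))
  for n in('top','scene'):
    c=snap(n); P=cloud(c)
    print(n)
    for t in ['rack','holder','paddle_grip','tube_a_c','tube_b_c','tube_c_c','slab','loupe','riser']:
        for b in regions_of(t,n)[:4]:
            if b['conf']<.4: continue
            m=b['pixels']&np.isfinite(P[...,2])
            m=cv2.erode(m.astype(np.uint8),np.ones((2,2)))>0
            if m.sum()<5: continue
            z=P[m][:,2]; m2=m&(P[...,2]>4)
            r=rect(P,m2)
            print(t,round(b['conf'],2),m.sum(),'c',np.round(r[0],1),'size',np.round(r[1],0),'ang',round(r[2],1),'z',np.percentile(z,[5,50,95]).round(0))
E
python3 m.py
```

```text
[[-0.897  0.442 -0.   ]
 [ 0.442  0.897 -0.   ]
 [ 0.    -0.    -1.   ]]
top
rack 0.97 10759 c [545.7 -97.8] size [257. 262.] ang 89.8 z [16. 24. 70.]
holder 0.98 4401 c [181.5 314.9] size [121. 199.] ang 64.4 z [22. 32. 64.]
paddle_grip 0.7 1577 c [421.2 273.7] size [ 56. 178.] ang 20.0 z [ 5. 11. 51.]
tube_a_c 0.86 338 c [564.4 137.3] size [32. 67.] ang 76.2 z [18. 33. 38.]
tube_b_c 0.75 360 c [ 445.3 -391.3] size [34. 67.] ang 83.8 z [22. 32. 38.]
tube_b_c 0.59 385 c [404.2  83.7] size [89. 40.] ang 14.1 z [10. 16. 22.]
tube_c_c 0.91 294 c [ 539.  -368.5] size [29. 66.] ang 85.7 z [26. 33. 37.]
tube_c_c 0.67 10533 c [ 546.3 -103. ] size [267. 259.] ang 89.8 z [16. 24. 70.]
slab 0.68 1132 c [781.3 138.4] size [ 74. 111.] ang 80.0 z [ 7. 12. 16.]
loupe 0.73 392 c [405.  84.] size [91. 42.] ang 14.5 z [10. 17. 22.]
scene
rack 0.71 10847 c [548.7 -98.2] size [262. 255.] ang 0.0 z [16. 24. 70.]
holder 0.97 2439 c [638.7 288.7] size [ 94. 152.] ang 79.8 z [12. 35. 49.]
holder 0.88 2294 c [188.8 314.6] size [118. 204.] ang 63.5 z [11. 48. 63.]
holder 0.6 10967 c [548.3 -97.2] size [256. 262.] ang 89.6 z [16. 24. 70.]
paddle_grip 0.87 1266 c [425.  272.8] size [ 58. 182.] ang 18.6 z [ 5. 11. 50.]
tube_a_c 0.58 385 c [570.9 137.6] size [32. 70.] ang 74.6 z [ 7. 32. 37.]
tube_b_c 0.8 369 c [ 449.6 -392.6] size [33. 75.] ang 83.4 z [11. 31. 37.]
tube_c_c 0.58 386 c [ 546.  -369.1] size [30. 74.] ang 84.1 z [13. 32. 37.]
slab 0.69 1605 c [785.  137.6] size [ 74. 111.] ang 81.1 z [ 8. 12. 16.]
loupe 0.94 365 c [410.1  83.7] size [96. 43.] ang 11.4 z [ 7. 16. 21.]
riser 0.58 2823 c [790.4 -43.6] size [188.  71.] ang 79.2 z [47. 51. 83.]
```

```bash
python3 - <<'E'
import cv2
a=cv2.imread('pics/top0.png')
cv2.imwrite('pics/t1.png',cv2.resize(a[130:300,230:490],None,fx=3,fy=3,interpolation=cv2.INTER_CUBIC))
cv2.imwrite('pics/t2.png',cv2.resize(a[130:410,110:290],None,fx=2.1,fy=2.1,interpolation=cv2.INTER_CUBIC))
E
```

```text
(no output)
```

View pics/t1.png

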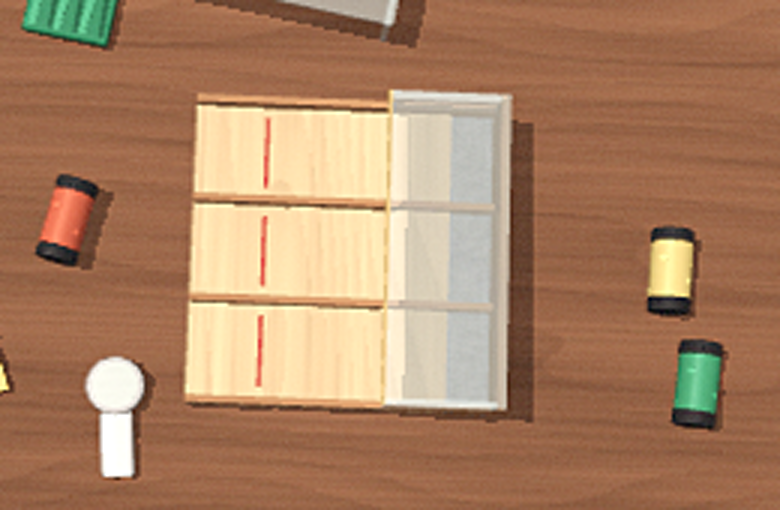

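View pics/t2.png

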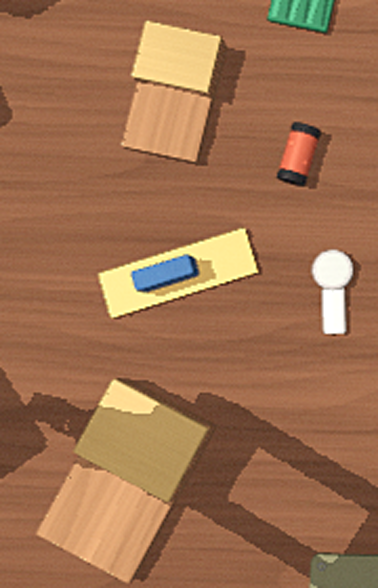

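The two holder-like blocks measure 152x94 mm at top pixel (192,174) and 199x121 mm at (168,357). The smaller one is the holder I want. Next I'll refine rack, tubes, paddle and holder from both cameras.

```bash
cat > m2.py <<'E'
from h import *
def ray(c,u,v,z):
    K=c['intrinsics'];M=c['cam_to_world']
    d=M[:3,:3]@np.array([(u-K[0,2])/K[0,0],-(v-K[1,2])/K[1,1],-1.]); o=M[:3,3]
    return o+d*(z-o[2])/d[2]
def rays(c,m,z):
    v,u=np.nonzero(m); return np.array([ray(c,a,b,z) for a,b in zip(u,v)])
def pca(q):
    m=q.mean(0); w,V=np.linalg.eigh(np.cov((q-m)[:,:2].T)); a=V[:,1]; return m,np.degrees(np.arctan2(a[1],a[0])),2*np.sqrt(3*w)
def redmarks(c):
    f=c['frame'].astype(int); P=cloud(c)
    m=(f[...,0]-f[...,1]>70)&(abs(P[...,2]-20)<10)&(P[...,0]>400)&(P[...,0]<700)&(P[...,1]>-80)&(P[...,1]<30)
    n,l,st,ce=cv2.connectedComponentsWithStats(m.astype(np.uint8),connectivity=8)
    for i in range(1,n):
        if st[i,4]>8:
            q=rays(c,l==i,20); mm,a,sz=pca(q); print('red',st[i,4],mm.round(1),round(a,1),sz.round(0))
def top(c,box,zlo,zhi,zz,colour=None):
    P=cloud(c); x0,x1,y0,y1=box
    m=(P[...,0]>x0)&(P[...,0]<x1)&(P[...,1]>y0)&(P[...,1]<y1)&(P[...,2]>zlo)&(P[...,2]<zhi)
    if colour is not None: m&=colour(c['frame'].astype(int))
    q=P[m]; r=cv2.minAreaRect(q[:,:2].astype(np.float32)); mm,a,sz=pca(q)
    return m.sum(),mm.round(1),'rect',np.round(r[0],1),np.round(r[1],1),round(r[2],1),'pca',round(a,1)
def blue(f): return (f[...,2]-f[...,0]>40)
if __name__=='__main__':
  for n in('top','scene'):
    c=snap(n); print(n); redmarks(c)
    print('tubeR',top(c,(520,620,90,180),31,45,36))
    print('tubeG',top(c,(400,500,-430,-350),31,45,36))
    print('tubeY',top(c,(500,590,-410,-330),31,45,36))
    print('rib',top(c,(330,500,180,360),44,60,50,blue))
    print('board',top(c,(320,520,160,370),5,16,10))
    print('bridge',top(c,(600,760,210,350),42,55,46))
    print('hledge',top(c,(540,700,210,350),15,26,20))
    print('hood',top(c,(380,700,-260,-100),60,76,68))
    print('table z',np.nanmedian(cloud(c)[300:330,400:440,2]))
E
python3 m2.py
```

```text
top
red 39 [628.4 -27.3  20. ] -179.8 [ 4. 56.]
red 38 [550.4 -26.9  20. ] -179.5 [ 4. 54.]
red 37 [465.3 -26.5  20. ] 179.1 [ 4. 65.]
tubeR (np.int64(229), array([566. , 138.4,  34.4]), 'rect', array([566.6, 138.1]), array([28.1, 69.7]), 77.7, 'pca', np.float64(166.9))
tubeG (np.int64(218), array([ 446.6, -390.6,   34.2]), 'rect', array([ 447. , -389.7]), array([29.5, 69.5]), 83.0, 'pca', np.float64(174.1))
tubeY (np.int64(207), array([ 541.1, -368.5,   34.2]), 'rect', array([ 540.1, -369. ]), array([28.2, 68.8]), 89.7, 'pca', np.float64(176.8))
rib (np.int64(280), array([417.9, 283. ,  49.6]), 'rect', array([418.1, 283.5]), array([24. , 68.7]), 18.5, 'pca', np.float64(109.2))
board (np.int64(1388), array([421.9, 269.5,   9.8]), 'rect', array([419.7, 264.4]), array([208.7, 197.6]), 89.8, 'pca', np.float64(109.2))
bridge (np.int64(971), array([674.1, 284.1,  46.2]), 'rect', array([674.5, 283.4]), array([92.7, 70. ]), 80.1, 'pca', np.float64(81.2))
hledge (np.int64(1199), array([603.8, 295.3,  20.1]), 'rect', array([631.9, 291.6]), array([ 94.5, 144.6]), 79.5, 'pca', np.float64(118.8)
[... 744 characters left out ...]
), array([422.5, 280.4,  49.2]), 'rect', array([421.4, 281.3]), array([26. , 70.6]), 19.5, 'pca', np.float64(110.7))
board (np.int64(939), array([431.6, 263.4,   9.6]), 'rect', array([423.6, 263.3]), array([180.1, 203.3]), 2.7, 'pca', np.float64(105.6))
bridge (np.int64(1114), array([677.8, 281. ,  45.9]), 'rect', array([676.4, 281.5]), array([92.3, 73.6]), 80.2, 'pca', np.float64(80.6))
hledge (np.int64(871), array([596.7, 293.7,  19.9]), 'rect', array([632.9, 289.5]), array([ 93.2, 144.9]), 79.8, 'pca', np.float64(103.8))
hood (np.int64(4124), array([ 557.3, -177.3,   68. ]), 'rect', array([ 547.1, -177.3]), array([100.1, 263.6]), 89.8, 'pca', np.float64(179.7))
table z 0.04806481590026124
```

```bash
cat > p.py <<'E'
import sys
from h import *
from scipy.spatial.transform import Rotation as R
def st():
    s=bot.sense(); M=R.from_rotvec(s['tcp_rot']).as_matrix()
    return s,M,np.degrees(np.arctan2(M[1,0],M[0,0]))
def plan(x,y,z,h):
    s,M,hd=st()
    d=M.T@(np.array([x,y,z])-s['position'])
    t=-((h-hd+180)%360-180)
    print('t',round(float(s['t']),2),'pos',s['position'].round(1),'head',round(hd,2),'w',round(float(s['width']),1),'F',s['contact_force'].round(1),'tilt',M[2,2].round(4))
    print('SHIFT m',(d/1000).round(4),'TURN rad',round(np.radians(t),4))
if __name__=='__main__':
    if len(sys.argv)>4: plan(*map(float,sys.argv[1:5]))
    else:
        s,M,hd=st(); print('pos',s['position'].round(1),hd)
E
python3 p.py 568.5 136.5 120 166.4
```

```text
t 2.1 pos [254.2 515.8 231.3] head 153.77 w 85.1 F [ 0.9 -0.7  0.3] tilt -1.0
SHIFT m [-0.4496 -0.2013  0.1113] TURN rad -0.2205
```

Emit:
{"name": "carry_out", "arguments": {
  "increments": [
    [0.085,-0.02,-0.01,0,0],
    [0.085,-0.06,-0.027,0,-0.05],
    [0.085,-0.11,-0.05,0.01,-0.1],
    [0.085,-0.16,-0.072,0.02,-0.15],
    [0.085,-0.21,-0.094,0.03,-0.22]
  ]
}}

```text
t: 2.72
position: [402.2, 336.2, 201.3]
tcp_rot: [0.369, 3.119, -0.0]
contact_force: [0.9, 0.3, -0.3]
width: 85.5
```

```bash
python3 p.py 568.5 136.5 120 166.4
```

```text
t 2.73 pos [402.2 336.2 201.3] head 166.5 w 85.5 F [ 0.9  0.3 -0.3] tilt -1.0
SHIFT m [-0.2082 -0.1553  0.0814] TURN rad 0.0017
```

Emit:
{"name": "carry_out", "arguments": {
  "increments": [
    [0.085,-0.045,-0.033,0.016,0],
    [0.085,-0.09,-0.067,0.034,0],
    [0.085,-0.135,-0.1,0.052,0],
    [0.085,-0.18,-0.134,0.07,0],
    [0.085,-0.2082,-0.1553,0.0814,0]
  ]
}}

```text
t: 3.35
position: [567.9, 135.0, 119.1]
tcp_rot: [-0.376, -3.119, 0.002]
contact_force: [0.8, 0.2, -0.2]
width: 84.6
```

```bash
python3 p.py 568.5 136.5 4 166.4; python3 - <<'E'
from m2 import *
for n in('top','scene'):
    c=snap(n,n+'1.png'); print(n)
    for nm,bx in(('R',(520,620,90,180)),):
        print(nm,top(c,bx,31,42,36,lambda f:f[...,0]>-1))
E
```

```text
t 3.35 pos [567.9 135.  119.1] head 166.24 w 84.6 F [ 0.8  0.2 -0.2] tilt -1.0
SHIFT m [-0.0003  0.0017  0.1151] TURN rad -0.0028
top
R (np.int64(0), array([nan, nan, nan]), 'rect', array([0., 0.]), array([0., 0.]), 0.0, 'pca', np.float64(nan))
scene
R (np.int64(244), array([571.4, 135.1,  34.3]), 'rect', array([569.2, 135.5]), array([28. , 71.6]), 77.5, 'pca', np.float64(166.5))m2.py:9: RuntimeWarning: Mean of empty slice.
  m=q.mean(0); w,V=np.linalg.eigh(np.cov((q-m)[:,:2].T)); a=V[:,1]; return m,np.degrees(np.arctan2(a[1],a[0])),2*np.sqrt(3*w)
  ret = um.true_divide(
  avg = a.mean(axis, **keepdims_kw)
m2.py:9: RuntimeWarning: Degrees of freedom <= 0 for slice
  m=q.mean(0); w,V=np.linalg.eigh(np.cov((q-m)[:,:2].T)); a=V[:,1]; return m,np.degrees(np.arctan2(a[1],a[0])),2*np.sqrt(3*w)
  c *= np.true_divide(1, fact)
  c *= np.true_divide(1, fact)
```

View pics/scene1.png

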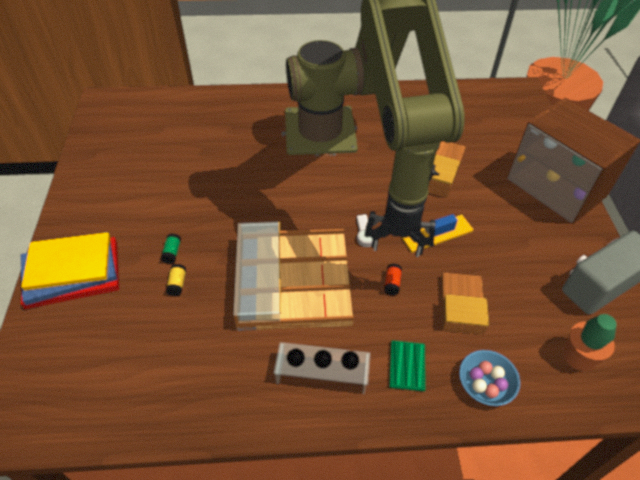

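The hand at (405,225) is above and behind the red tube at (393,279), and the plan matches. Now I descend and grip.

Emit:
{"name": "carry_out", "arguments": {
  "increments": [
    [0.085,0,0.001,0.03,0],
    [0.085,0,0.0015,0.06,0],
    [0.085,0,0.0017,0.085,0],
    [0.085,0,0.0017,0.105,0],
    [0.085,0,0.0017,0.115,0]
  ]
}}

```text
t: 4.08
position: [566.0, 140.1, 4.2]
tcp_rot: [-0.372, -3.118, 0.001]
contact_force: [-0.9, 0.6, 0.5]
width: 85.0
```

Emit:
{"name": "carry_out", "arguments": {
  "increments": [
    [0.05,0,0,0,0],
    [0.03,0,0,0,0],
    [0.025,0,0,0,0],
    [0.025,0,0,0,0],
    [0.025,0,0,0,0]
  ],
  "force": 40
}}

```text
t: 4.7
position: [567.9, 140.5, 6.0]
tcp_rot: [0.372, 3.118, 0.001]
contact_force: [-0.6, -0.2, 6.1]
width: 34.5
```

```bash
python3 p.py 547.5 -28 150 179.7
```

```text
t 4.7 pos [567.9 140.5   6. ] head 166.38 w 34.5 F [-0.6 -0.2  6.1] tilt -1.0
SHIFT m [-0.0201 -0.1684 -0.1441] TURN rad -0.2325
```

Emit:
{"name": "carry_out", "arguments": {
  "increments": [
    [0.025,0,0,-0.01,0],
    [0.025,0,0,-0.03,0],
    [0.025,0,0,-0.06,0],
    [0.025,0,0,-0.09,0],
    [0.025,0,0,-0.1,0]
  ]
}}

```text
t: 5.32
position: [568.4, 140.6, 107.1]
tcp_rot: [0.372, 3.116, 0.002]
contact_force: [-0.6, 0.9, -0.4]
width: 34.7
```

```bash
python3 - <<'E'
from h import *
s=bot.sense(); print(s['position'],s['width'],s['contact_force'],s['moment'])
c=snap('scene','s2.png'); s=bot.sense(); print(s['position'],s['width'],s['contact_force'])
f=cv2.imread('pics/s2.png'); cv2.imwrite('pics/s2c.png',cv2.resize(f[150:350,300:500],None,fx=3,fy=3))
E
python3 p.py 547.5 -28 120 179.7
```

```text
[568.35583683 140.57475384 107.08842658] 34.67339463277485 [-0.57503423  0.94631361 -0.35018943] [ 0.01882904 -0.02649018  0.02212053]
[568.37688691 140.59241403 107.36880911] 34.61968845396869 [ 0.35345989  0.14570159 -0.00468461]
t 5.38 pos [568.4 140.6 107.4] head 166.38 w 34.6 F [ 0.4  0.1 -0. ] tilt -1.0
SHIFT m [-0.0195 -0.1687 -0.0128] TURN rad -0.2325
```

View pics/s2c.png

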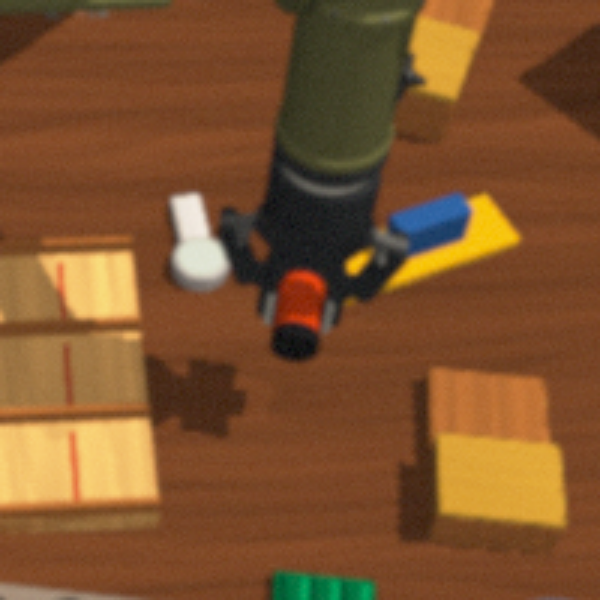

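Red is gripped between the fingers (crop 300,315). I carry it to the middle lane.

Emit:
{"name": "carry_out", "arguments": {
  "increments": [
    [0.025,-0.003,-0.025,-0.005,-0.05],
    [0.025,-0.008,-0.065,-0.01,-0.1],
    [0.025,-0.013,-0.11,-0.013,-0.15],
    [0.025,-0.017,-0.15,-0.013,-0.2],
    [0.025,-0.0195,-0.1687,-0.013,-0.2325]
  ]
}}

```text
t: 6.0
position: [544.9, -30.1, 116.7]
tcp_rot: [-0.009, -3.139, 0.0]
contact_force: [0.0, 0.0, -1.1]
width: 34.6
```

Emit:
{"name": "carry_out", "arguments": {
  "increments": [
    [0.025,0,0,0,0],
    [0.025,0,0,0,0]
  ]
}}

```text
t: 6.25
position: [546.0, -27.6, 117.2]
tcp_rot: [-0.009, -3.14, -0.001]
contact_force: [0.9, -0.4, -0.7]
width: 34.6
```

```bash
python3 - <<'E'
from m2 import *
for n in('scene','top'):
    c=snap(n,n+'3.png'); P=cloud(c); f=c['frame'].astype(int)
    m=(abs(P[...,0]-547)<60)&(abs(P[...,1]+28)<40)&(P[...,2]>90)&(f[...,0]-f[...,1]>60)
    print(n,m.sum(),P[m].mean(0) if m.any() else '',P[m].min(0) if m.any() else'',P[m].max(0) if m.any() else'')
f=cv2.imread('pics/scene3.png'); cv2.imwrite('pics/s3c.png',cv2.resize(f[170:370,200:400],None,fx=3,fy=3))
E
python3 p.py 546 -28 55 179.7
```

```text
scene 261 [547.16385061 -28.50048912 143.21241985] [520.52417913 -44.82725706 126.0073408 ] [574.26553338 -11.21248382 149.93689087]
top 42 [525.0970158  -25.68806958 146.27811824] [510.49046956 -42.0078566  117.22007148] [530.8862784   -9.90373072 250.98931533]
t 6.35 pos [546.2 -27.2 117.5] head 179.74 w 34.4 F [-0.2  0.3 -1. ] tilt -1.0
SHIFT m [ 0.0002 -0.0008  0.0625] TURN rad 0.0007
```

View pics/s3c.png

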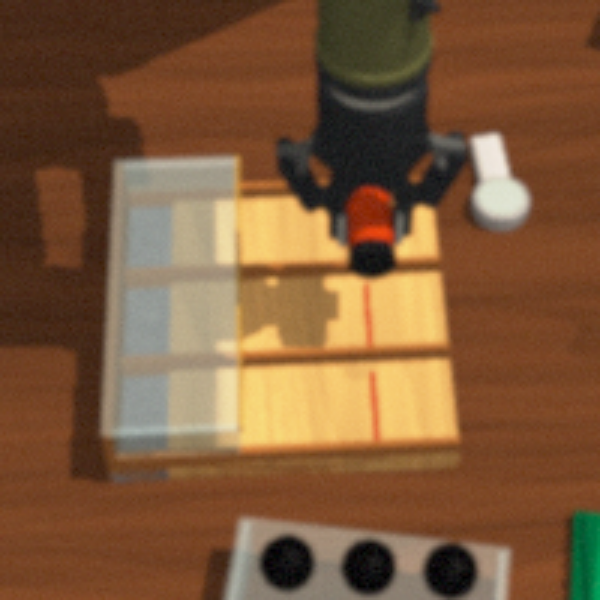

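Emit:
{"name": "carry_out", "arguments": {
  "increments": [
    [0.025,0,-0.0005,0.02,0],
    [0.025,0,-0.0008,0.045,0],
    [0.025,0,-0.0008,0.065,0],
    [0.025,0,-0.0008,0.08,0],
    [0.025,0,-0.0008,0.086,0]
  ]
}}

```text
t: 6.98
position: [546.0, -28.4, 31.0]
tcp_rot: [-0.007, -3.14, -0.0]
contact_force: [0.2, -0.1, -1.6]
width: 35.2
```

Emit:
{"name": "carry_out", "arguments": {
  "increments": [
    [0.025,0,0,0.002,0],
    [0.025,0,0,0.003,0],
    [0.025,0,0,0.003,0]
  ]
}}

```text
t: 7.35
position: [546.8, -29.1, 29.4]
tcp_rot: [0.008, 3.14, -0.0]
contact_force: [1.1, 0.3, -0.3]
width: 34.6
```

```bash
python3 - <<'E'
from m2 import *
for n in('scene',):
    c=snap(n,n+'4.png'); P=cloud(c); f=c['frame'].astype(int)
    m=(abs(P[...,0]-547)<60)&(abs(P[...,1]+28)<40)&(P[...,2]>35)&(f[...,0]-f[...,1]>90)
    print(n,m.sum(),P[m].mean(0),np.percentile(P[m],98,0))
f=cv2.imread('pics/scene4.png'); cv2.imwrite('pics/s4c.png',cv2.resize(f[170:370,200:400],None,fx=3,fy=3))
E
python3 p.py 546 -28 25 179.7
```

```text
scene 187 [549.06436214 -29.95193795  56.27703829] [571.06636779 -16.23052934  62.13283245]
t 7.4 pos [546.7 -29.1  29.4] head 179.68 w 34.3 F [ 0.  -0.  -0.7] tilt -1.0
SHIFT m [0.0007 0.0011 0.0044] TURN rad -0.0003
```

View pics/s4c.png

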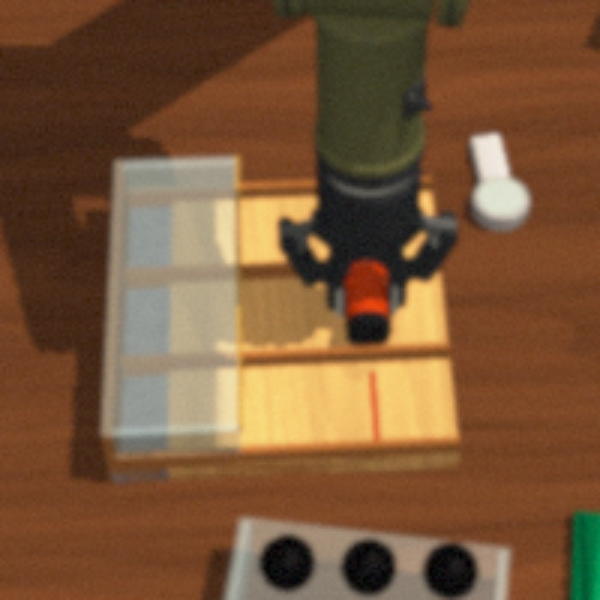

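Emit:
{"name": "carry_out", "arguments": {
  "increments": [
    [0.025,0.0005,0.001,0.002,0],
    [0.025,0.0005,0.001,0.0035,0],
    [0.025,0.0005,0.001,0.0045,0],
    [0.025,0.0005,0.001,0.0045,0]
  ]
}}

```text
t: 7.9
position: [545.9, -28.0, 26.0]
tcp_rot: [0.008, 3.141, -0.0]
contact_force: [-3.2, 0.6, 12.4]
width: 34.8
```

```bash
python3 p.py 546 -28 25 179.7
```

```text
t 7.9 pos [545.9 -28.   26. ] head 179.7 w 34.8 F [-3.2  0.6 12.4] tilt -1.0
SHIFT m [-0.0001 -0.      0.001 ] TURN rad -0.0001
```

Emit:
{"name": "carry_out", "arguments": {
  "increments": [
    [0.025,0,0,-0.001,0],
    [0.045,0,0,-0.001,0],
    [0.06,0,0,-0.001,0],
    [0.06,0,0,-0.001,0],
    [0.06,0,0,-0.003,0]
  ]
}}

```text
t: 8.52
position: [545.7, -28.0, 27.1]
tcp_rot: [-0.008, -3.141, -0.0]
contact_force: [-0.1, -0.1, 0.3]
width: 60.2
```

Emit:
{"name": "carry_out", "arguments": {
  "increments": [
    [0.06,0,0,-0.01,0],
    [0.06,0,0,-0.03,0],
    [0.07,0,0,-0.07,0],
    [0.085,0,0,-0.11,0],
    [0.085,0,0,-0.13,0]
  ]
}}

```text
t: 9.15
position: [547.2, -28.2, 160.7]
tcp_rot: [0.008, 3.137, -0.001]
contact_force: [-0.7, 0.7, -0.6]
width: 85.0
```

```bash
python3 - <<'E'
from m2 import *
for n in('scene',):
    c=snap(n,n+'5.png'); P=cloud(c); f=c['frame'].astype(int)
    m=(abs(P[...,0]-547)<60)&(abs(P[...,1]+28)<40)&(P[...,2]>35)&(P[...,2]<65)&(f[...,0]-f[...,1]>90)
    print(n,m.sum(),P[m].mean(0),np.percentile(P[m],98,0))
    print(top(c,(500,600,-60,10),50,62,56))
f=cv2.imread('pics/scene5.png'); cv2.imwrite('pics/s5c.png',cv2.resize(f[170:370,200:400],None,fx=3,fy=3))
E
python3 p.py 542.5 -369.5 160 176.8
```

```text
scene 205 [546.85571917 -27.76853413  52.49019677] [570.56882115 -13.75318508  58.06446541]
(np.int64(265), array([549.1, -30.2,  53.7]), 'rect', array([547.4, -29.8]), array([27.5, 76.3]), 86.8, 'pca', np.float64(178.6))
t 9.2 pos [548.4 -28.3 162.6] head 179.7 w 84.9 F [ 1.1 -0.3  0.9] tilt -1.0
SHIFT m [ 0.0041 -0.3412  0.0029] TURN rad 0.0507
```

View pics/s5c.png

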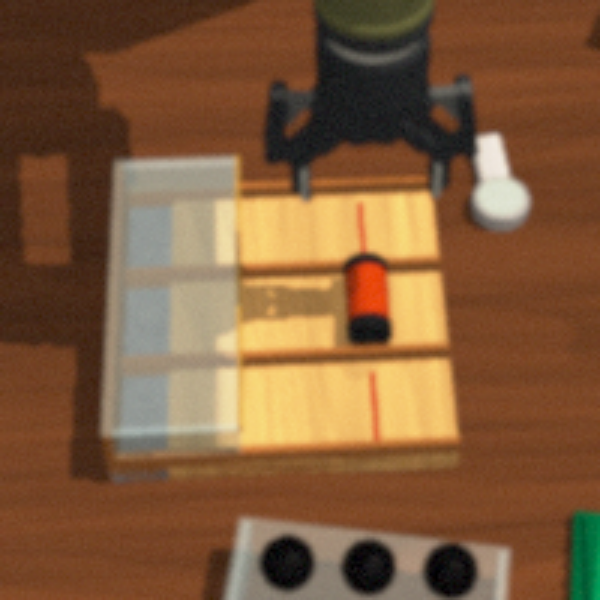

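Red lies flat in the middle lane at its mark (crop 368,300). Next is yellow.

Emit:
{"name": "carry_out", "arguments": {
  "increments": [
    [0.085,0.001,-0.03,0,0.01],
    [0.085,0.002,-0.08,0,0.02],
    [0.085,0.002,-0.135,0,0.03],
    [0.085,0.003,-0.19,0,0.04],
    [0.085,0.004,-0.245,0,0.05]
  ]
}}

```text
t: 9.82
position: [540.2, -274.6, 157.3]
tcp_rot: [-0.087, -3.14, -0.0]
contact_force: [0.2, 0.2, 0.8]
width: 85.4
```

Emit:
{"name": "carry_out", "arguments": {
  "increments": [
    [0.085,0,-0.04,0.01,0],
    [0.085,0,-0.075,0.03,0],
    [0.085,0,-0.096,0.05,0],
    [0.085,0,-0.096,0.06,0],
    [0.085,0,-0.096,0.06,0]
  ]
}}

```text
t: 10.45
position: [534.4, -366.9, 96.0]
tcp_rot: [-0.086, -3.138, -0.004]
contact_force: [1.1, 1.3, 0.0]
width: 85.2
```

```bash
python3 - <<'E'
from m2 import *
for n in('scene',):
    c=snap(n,n+'6.png')
    print('tubeY',top(c,(500,590,-410,-330),31,42,36))
E
python3 p.py 542.5 -369.5 5 176.8
```

```text
tubeY (np.int64(247), array([ 544.5, -371.5,   34.4]), 'rect', array([ 542.9, -371.4]), array([25.7, 73.9]), 88.2, 'pca', np.float64(176.6))
t 10.5 pos [ 535.1 -367.1   97. ] head 176.89 w 84.7 F [-0.1 -0.1  0.2] tilt -1.0
SHIFT m [-0.0077 -0.0021  0.0919] TURN rad 0.0016
```

Emit:
{"name": "carry_out", "arguments": {
  "increments": [
    [0.085,-0.003,-0.001,0.02,0],
    [0.085,-0.006,-0.002,0.045,0],
    [0.085,-0.0077,-0.002,0.065,0],
    [0.085,-0.0077,-0.002,0.08,0],
    [0.085,-0.0077,-0.002,0.082,0]
  ]
}}

```text
t: 11.12
position: [542.2, -370.2, 14.0]
tcp_rot: [-0.086, -3.138, -0.002]
contact_force: [0.9, -0.1, -0.4]
width: 85.1
```

Emit:
{"name": "carry_out", "arguments": {
  "increments": [
    [0.085,0,0,0,0],
    [0.085,0,0,0,0]
  ]
}}

```text
t: 11.38
position: [543.5, -371.7, 16.4]
tcp_rot: [0.087, 3.139, -0.002]
contact_force: [0.1, -0.1, -0.4]
width: 84.9
```

```bash
python3 p.py 542.5 -369.5 5 176.8
```

```text
t 11.38 pos [ 543.5 -371.7   16.4] head 176.83 w 84.9 F [ 0.1 -0.1 -0.4] tilt -1.0
SHIFT m [0.0011 0.0022 0.0114] TURN rad 0.0005
```

Emit:
{"name": "carry_out", "arguments": {
  "increments": [
    [0.085,0,0.001,0.006,0],
    [0.085,0,0.0015,0.011,0],
    [0.05,0,0.0015,0.011,0],
    [0.03,0,0.0015,0.011,0],
    [0.025,0,0.0015,0.011,0]
  ],
  "force": 40
}}

```text
t: 12.0
position: [543.1, -369.9, 4.7]
tcp_rot: [0.087, 3.14, -0.0]
contact_force: [-0.4, -0.7, 0.5]
width: 35.2
```

Emit:
{"name": "carry_out", "arguments": {
  "increments": [
    [0.025,0,0,0,0],
    [0.025,0,0,0,0],
    [0.025,0,0,-0.01,0],
    [0.025,0,0,-0.03,0],
    [0.025,0,0,-0.06,0]
  ]
}}

```text
t: 12.62
position: [542.0, -369.1, 64.3]
tcp_rot: [-0.087, -3.138, -0.003]
contact_force: [0.9, -1.0, -1.6]
width: 34.8
```

Emit:
{"name": "carry_out", "arguments": {
  "increments": [
    [0.025,0,0,-0.03,0],
    [0.025,0,0,-0.06,0],
    [0.025,0,0,-0.07,0],
    [0.025,0,0,-0.07,0]
  ]
}}

```text
t: 13.12
position: [543.1, -369.9, 135.0]
tcp_rot: [0.087, 3.139, -0.001]
contact_force: [-0.7, -0.2, -1.3]
width: 34.5
```

```bash
python3 - <<'E'
from m2 import *
n='scene';c=snap(n,n+'7.png');P=cloud(c)
f=c['frame'].astype(int)
m=(abs(P[...,0]-547)<60)&(abs(P[...,1]+370)<40)&(P[...,2]>70)&(f[...,0]-f[...,2]>60)
print(m.sum(),P[m].mean(0),np.percentile(P[m],98,0))
f=cv2.imread('pics/scene7.png'); cv2.imwrite('pics/s7c.png',cv2.resize(f[170:370,80:280],None,fx=3,fy=3))
E
python3 p.py 630 -28.3 150 179.7
```

```text
230 [ 548.78202316 -370.92762499  169.64904153] [ 567.31358615 -354.71621598  288.29835003]
t 13.18 pos [ 542.5 -369.4  133.8] head 176.83 w 35.1 F [ 0.7  0.5 -1.7] tilt -1.0
SHIFT m [-0.0685  0.3455 -0.016 ] TURN rad -0.0501
```

View pics/s7c.png

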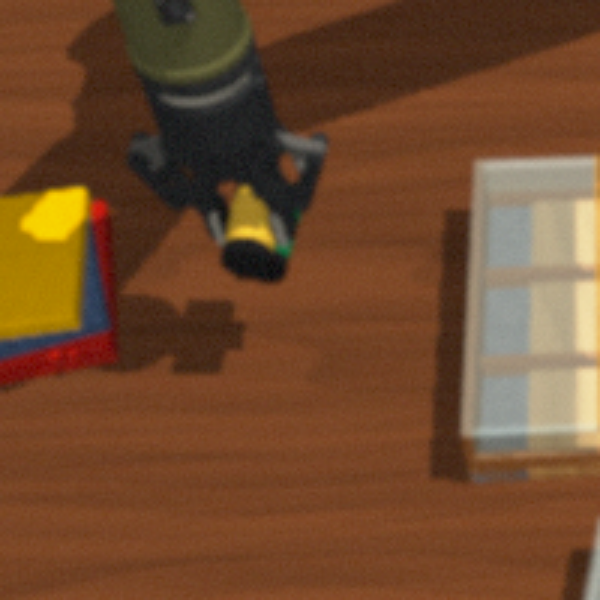

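Emit:
{"name": "carry_out", "arguments": {
  "increments": [
    [0.025,-0.005,0.025,0,-0.01],
    [0.025,-0.015,0.07,0,-0.02],
    [0.025,-0.026,0.125,0,-0.03],
    [0.025,-0.036,0.18,0,-0.04],
    [0.025,-0.047,0.235,0,-0.05]
  ]
}}

```text
t: 13.8
position: [601.9, -134.4, 132.9]
tcp_rot: [-0.007, -3.139, -0.002]
contact_force: [0.5, -0.5, -0.5]
width: 34.8
```

Emit:
{"name": "carry_out", "arguments": {
  "increments": [
    [0.025,-0.01,0.045,0,0],
    [0.025,-0.017,0.08,0,0],
    [0.025,-0.0225,0.105,0,0],
    [0.025,-0.0225,0.108,0,0],
    [0.025,-0.0225,0.108,0,0]
  ]
}}

```text
t: 14.42
position: [625.0, -29.4, 133.5]
tcp_rot: [-0.007, -3.139, 0.0]
contact_force: [-0.7, 0.1, -0.0]
width: 34.8
```

Emit:
{"name": "carry_out", "arguments": {
  "increments": [
    [0.025,0,0,0,0],
    [0.025,0,0,0,0]
  ]
}}

```text
t: 14.68
position: [625.7, -30.9, 134.3]
tcp_rot: [-0.011, -3.141, 0.0]
contact_force: [-0.0, -0.7, -2.1]
width: 34.9
```

```bash
python3 - <<'E'
from m2 import *
n='scene';c=snap(n,n+'8.png')
f=cv2.imread('pics/scene8.png'); cv2.imwrite('pics/s8c.png',cv2.resize(f[170:370,200:400],None,fx=3,fy=3))
E
python3 p.py 630.5 -28.3 32 179.7
```

```text
t 14.72 pos [625.8 -30.8 134.4] head 179.62 w 34.7 F [ 0.4 -0.7 -0.5] tilt -1.0
SHIFT m [-0.0047  0.0026  0.1024] TURN rad -0.0015
```

View pics/s8c.png

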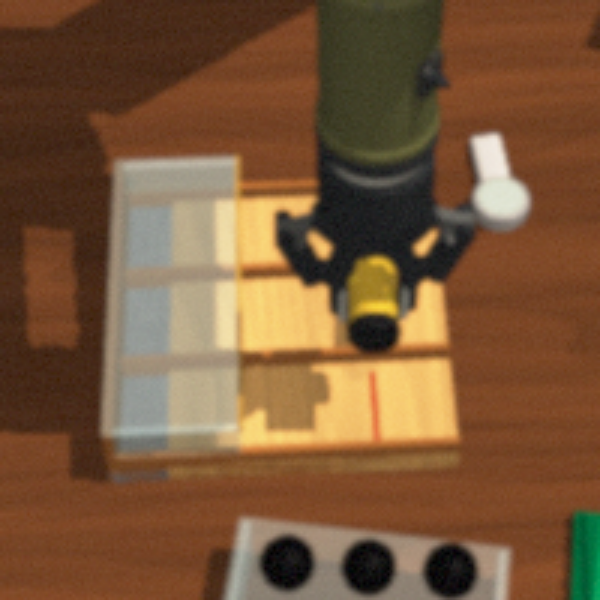

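Yellow is held over the far lane (crop 375,300). I lower it in two stages.

Emit:
{"name": "carry_out", "arguments": {
  "increments": [
    [0.025,-0.002,0.001,0.02,0],
    [0.025,-0.0045,0.0025,0.045,-0.001],
    [0.025,-0.0047,0.0026,0.07,-0.0015],
    [0.025,-0.0047,0.0026,0.09,-0.0015],
    [0.025,-0.0047,0.0026,0.098,-0.0015]
  ]
}}

```text
t: 15.35
position: [629.7, -27.8, 35.2]
tcp_rot: [-0.007, -3.139, -0.0]
contact_force: [0.2, 0.2, -0.8]
width: 34.2
```

Emit:
{"name": "carry_out", "arguments": {
  "increments": [
    [0.025,0,0,0,0],
    [0.025,0,0,0,0],
    [0.025,0,0,0,0]
  ]
}}

```text
t: 15.72
position: [631.4, -27.4, 37.4]
tcp_rot: [0.006, 3.14, -0.0]
contact_force: [1.1, -0.8, -1.1]
width: 34.5
```

```bash
python3 p.py 630.5 -28.3 25 179.7;python3 - <<'E'
from m2 import *
n='scene';c=snap(n,n+'9.png');P=cloud(c)
f=c['frame'].astype(int)
m=(abs(P[...,0]-631)<60)&(abs(P[...,1]+28)<22)&(P[...,2]>40)&(P[...,2]<75)&(f[...,0]-f[...,2]>60)
print(m.sum(),P[m].mean(0),np.percentile(P[m],98,0))
f=cv2.imread('pics/scene9.png'); cv2.imwrite('pics/s9c.png',cv2.resize(f[170:370,200:400],None,fx=3,fy=3))
E
```

```text
t 15.72 pos [631.4 -27.4  37.4] head 179.78 w 34.5 F [ 1.1 -0.8 -1.1] tilt -1.0
SHIFT m [ 0.0009 -0.0009  0.0124] TURN rad 0.0014
260 [635.78403447 -27.19937033  63.77466227] [664.50379838 -11.34455577  71.14318494]
```

View pics/s9c.png

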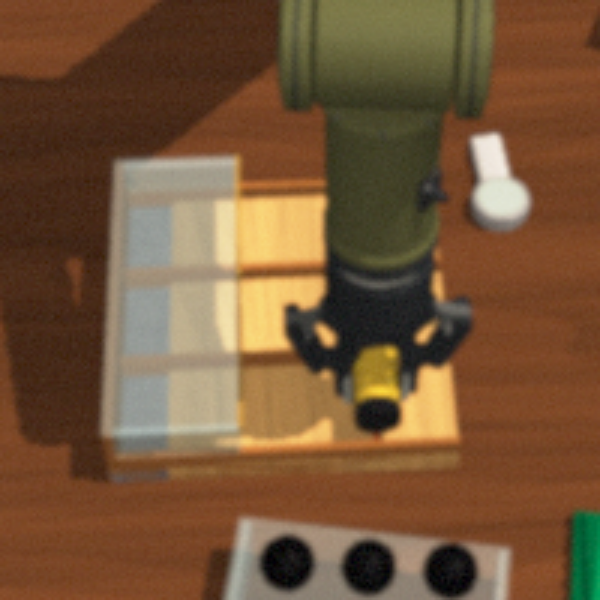

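Emit:
{"name": "carry_out", "arguments": {
  "increments": [
    [0.025,0.0005,-0.0005,0.004,0.001],
    [0.025,0.0009,-0.0009,0.008,0.001],
    [0.025,0.0009,-0.0009,0.011,0.001],
    [0.025,0.0009,-0.0009,0.0122,0.001],
    [0.025,0.0009,-0.0009,0.0122,0.001]
  ]
}}

```text
t: 16.4
position: [629.4, -28.2, 24.7]
tcp_rot: [-0.007, -3.141, 0.0]
contact_force: [-2.1, 0.5, 4.8]
width: 34.8
```

```bash
python3 p.py 630.5 -28.3 25 179.7
```

```text
t 16.4 pos [629.4 -28.2  24.7] head 179.73 w 34.8 F [-2.1  0.5  4.8] tilt -1.0
SHIFT m [-0.0011 -0.0001 -0.0003] TURN rad 0.0005
```

Emit:
{"name": "carry_out", "arguments": {
  "increments": [
    [0.025,0,0,0,0],
    [0.045,0,0,0,0],
    [0.06,0,0,0,0],
    [0.06,0,0,0,0],
    [0.06,0,0,-0.003,0]
  ]
}}

```text
t: 17.02
position: [629.5, -28.2, 26.9]
tcp_rot: [-0.008, -3.141, -0.0]
contact_force: [0.2, -0.4, 0.3]
width: 60.2
```

Emit:
{"name": "carry_out", "arguments": {
  "increments": [
    [0.06,0,0,-0.01,0],
    [0.06,0,0,-0.03,0],
    [0.07,0,0,-0.07,0],
    [0.085,0,0,-0.11,0],
    [0.085,0,0,-0.13,0]
  ]
}}

```text
t: 17.65
position: [631.2, -28.3, 160.9]
tcp_rot: [0.008, 3.137, -0.001]
contact_force: [0.4, -0.5, -0.7]
width: 84.5
```

```bash
python3 - <<'E'
from m2 import *
n='scene'
c=snap(n,n+'10.png')
print('R',top(c,(500,600,-60,10),50,62,56))
print('Y',top(c,(588,680,-60,10),50,62,56))
print('tubeG',top(c,(400,500,-430,-350),31,42,36))
f=cv2.imread('pics/scene10.png'); cv2.imwrite('pics/s10c.png',cv2.resize(f[170:370,200:400],None,fx=3,fy=3))
E
python3 p.py 448 -391 160 173.9
```

```text
R (np.int64(287), array([551.5, -30.3,  53.7]), 'rect', array([554.7, -30.7]), array([28.6, 90. ]), 89.5, 'pca', np.float64(-179.7))
Y (np.int64(290), array([630. , -30.5,  53.8]), 'rect', array([629.3, -30.4]), array([28. , 71.4]), 89.8, 'pca', np.float64(179.6))
tubeG (np.int64(219), array([ 450.4, -393.1,   34.1]), 'rect', array([ 447.5, -392.9]), array([26.6, 74.5]), 84.3, 'pca', np.float64(175.1))
t 17.7 pos [632.4 -28.4 163. ] head 179.73 w 85.2 F [1.4 0.4 1.5] tilt -1.0
SHIFT m [ 0.1827 -0.3634  0.0018] TURN rad 0.1018
```

View pics/s10c.png

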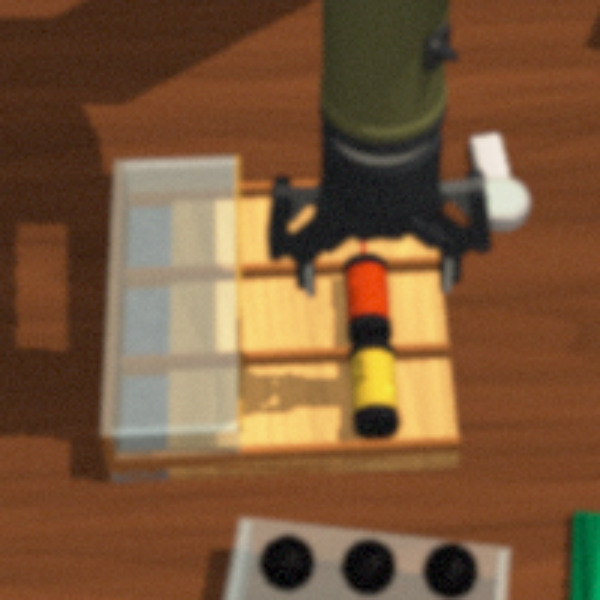

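Yellow lies in the far lane (crop 375,390). Now green.

Emit:
{"name": "carry_out", "arguments": {
  "increments": [
    [0.085,0.013,-0.025,0,0.02],
    [0.085,0.035,-0.07,0,0.04],
    [0.085,0.06,-0.12,0,0.06],
    [0.085,0.085,-0.17,0,0.08],
    [0.085,0.11,-0.22,0,0.1]
  ]
}}

```text
t: 18.32
position: [517.7, -248.9, 157.2]
tcp_rot: [0.165, 3.137, -0.0]
contact_force: [0.4, 0.2, 0.6]
width: 85.2
```

```bash
python3 p.py 448 -391 100 173.9
```

```text
t 18.32 pos [ 517.7 -248.9  157.2] head 173.98 w 85.2 F [0.4 0.2 0.6] tilt -1.0
SHIFT m [ 0.0544 -0.1486  0.0573] TURN rad 0.0014
```

Emit:
{"name": "carry_out", "arguments": {
  "increments": [
    [0.085,0.018,-0.045,0,0],
    [0.085,0.035,-0.09,0.015,0],
    [0.085,0.048,-0.13,0.035,0],
    [0.085,0.0544,-0.1486,0.055,0],
    [0.085,0.0544,-0.1486,0.06,0]
  ]
}}

```text
t: 18.95
position: [447.5, -390.2, 95.8]
tcp_rot: [-0.169, -3.135, -0.003]
contact_force: [0.8, 0.0, 0.5]
width: 85.2
```

Emit:
{"name": "carry_out", "arguments": {
  "increments": [
    [0.085,0,0,0,0],
    [0.085,0,0,0,0]
  ]
}}

```text
t: 19.2
position: [449.9, -389.0, 98.0]
tcp_rot: [0.162, 3.136, -0.001]
contact_force: [0.4, 0.4, 0.1]
width: 85.1
```

```bash
python3 p.py 448 -391.2 5 173.9
```

```text
t 19.2 pos [ 449.9 -389.    98. ] head 174.07 w 85.1 F [0.4 0.4 0.1] tilt -1.0
SHIFT m [ 0.0018 -0.0024  0.093 ] TURN rad 0.003
```

Emit:
{"name": "carry_out", "arguments": {
  "increments": [
    [0.085,0.001,-0.001,0.025,0.002],
    [0.085,0.0018,-0.0024,0.05,0.003],
    [0.085,0.0018,-0.0024,0.07,0.003],
    [0.085,0.0018,-0.0024,0.082,0.003],
    [0.085,0.0018,-0.0024,0.082,0.003]
  ]
}}

```text
t: 19.82
position: [447.2, -391.2, 15.0]
tcp_rot: [-0.168, -3.136, -0.001]
contact_force: [-0.2, -0.9, -0.3]
width: 85.0
```

Emit:
{"name": "carry_out", "arguments": {
  "increments": [
    [0.085,0,0,0,0],
    [0.085,0,0,0,0]
  ]
}}

```text
t: 20.08
position: [447.6, -392.4, 16.2]
tcp_rot: [0.169, 3.136, -0.002]
contact_force: [-0.1, 0.0, 0.4]
width: 84.8
```

```bash
python3 p.py 448 -391.2 5 173.9
```

```text
t 20.07 pos [ 447.6 -392.4   16.2] head 173.83 w 84.8 F [-0.1  0.   0.4] tilt -1.0
SHIFT m [-0.0002  0.0013  0.0112] TURN rad -0.0012
```

Emit:
{"name": "carry_out", "arguments": {
  "increments": [
    [0.085,0,0.001,0.006,0],
    [0.085,0,0.0013,0.011,0],
    [0.05,0,0.0013,0.011,0],
    [0.03,0,0.0013,0.011,0],
    [0.025,0,0.0013,0.011,0]
  ],
  "force": 40
}}

```text
t: 20.7
position: [447.2, -390.8, 4.4]
tcp_rot: [0.169, 3.137, -0.0]
contact_force: [-1.3, 0.5, 0.7]
width: 34.4
```

Emit:
{"name": "carry_out", "arguments": {
  "increments": [
    [0.025,0,0,0,0],
    [0.025,0,0,0,0],
    [0.025,0,0,-0.01,0],
    [0.025,0,0,-0.03,0],
    [0.025,0,0,-0.06,0]
  ]
}}

```text
t: 21.32
position: [446.4, -389.9, 64.3]
tcp_rot: [-0.169, -3.135, -0.003]
contact_force: [-0.0, -0.0, -0.6]
width: 34.3
```

Emit:
{"name": "carry_out", "arguments": {
  "increments": [
    [0.025,0,0,-0.03,0],
    [0.025,0,0,-0.06,0],
    [0.025,0,0,-0.07,0],
    [0.025,0,0,-0.07,0]
  ]
}}

```text
t: 21.82
position: [447.3, -390.8, 134.8]
tcp_rot: [0.169, 3.136, -0.001]
contact_force: [0.0, -0.1, -1.6]
width: 34.8
```

```bash
python3 - <<'E'
from m2 import *
n='scene';c=snap(n,n+'11.png')
f=cv2.imread('pics/scene11.png'); cv2.imwrite('pics/s11c.png',cv2.resize(f[170:370,80:280],None,fx=3,fy=3))
E
python3 p.py 463 -27.7 135 179.7
```

```text
t 21.88 pos [ 446.7 -390.3  133.8] head 173.82 w 34.6 F [ 1.  -0.3 -1.2] tilt -1.0
SHIFT m [ 0.0228  0.3622 -0.0011] TURN rad -0.1026
```

View pics/s11c.png

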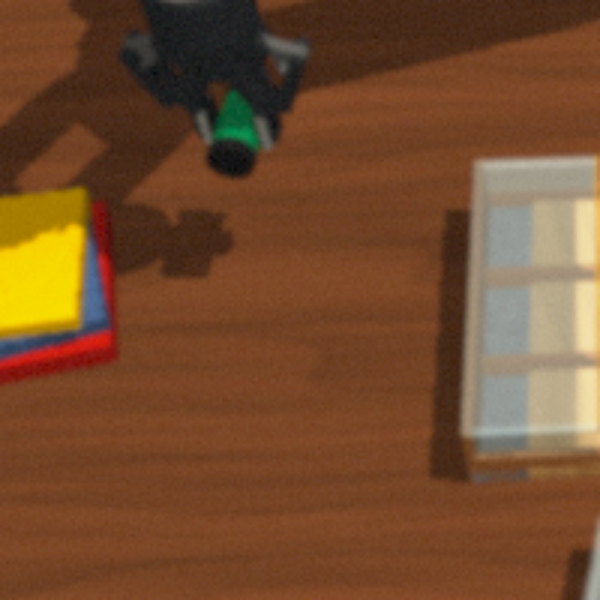

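Emit:
{"name": "carry_out", "arguments": {
  "increments": [
    [0.025,0.002,0.025,0,-0.02],
    [0.025,0.005,0.07,0,-0.04],
    [0.025,0.008,0.125,0,-0.06],
    [0.025,0.012,0.18,0,-0.08],
    [0.025,0.0155,0.235,0,-0.1]
  ]
}}

```text
t: 22.5
position: [455.3, -152.1, 132.9]
tcp_rot: [-0.011, -3.139, -0.003]
contact_force: [1.1, -0.8, -0.8]
width: 35.2
```

```bash
python3 p.py 462 -27.7 135 179.7
```

```text
t 22.5 pos [ 455.3 -152.1  132.9] head 179.61 w 35.2 F [ 1.1 -0.8 -0.8] tilt -1.0
SHIFT m [-0.0059  0.1245 -0.0018] TURN rad -0.0017
```

Emit:
{"name": "carry_out", "arguments": {
  "increments": [
    [0.025,-0.002,0.045,0,0],
    [0.025,-0.004,0.085,0,-0.001],
    [0.025,-0.0059,0.112,0,-0.0017],
    [0.025,-0.0059,0.12,0,-0.0017],
    [0.025,-0.0059,0.12,0,-0.0017]
  ]
}}

```text
t: 23.12
position: [462.8, -34.8, 133.6]
tcp_rot: [-0.007, -3.14, -0.0]
contact_force: [0.8, -0.0, -0.6]
width: 34.8
```

Emit:
{"name": "carry_out", "arguments": {
  "increments": [
    [0.025,0,0,0,0],
    [0.025,0,0,0,0]
  ]
}}

```text
t: 23.38
position: [463.8, -36.3, 134.1]
tcp_rot: [-0.012, -3.141, 0.0]
contact_force: [0.4, -0.0, -1.3]
width: 34.9
```

```bash
python3 p.py 462 -27.7 36 179.7
```

```text
t 23.38 pos [463.8 -36.3 134.1] head 179.57 w 34.9 F [ 0.4 -0.  -1.3] tilt -1.0
SHIFT m [0.0019 0.0086 0.0981] TURN rad -0.0022
```

Emit:
{"name": "carry_out", "arguments": {
  "increments": [
    [0.025,0.001,0.003,0.02,-0.001],
    [0.025,0.0019,0.0086,0.045,-0.002],
    [0.025,0.0019,0.0086,0.07,-0.0022],
    [0.025,0.0019,0.0086,0.09,-0.0022],
    [0.025,0.0019,0.0086,0.098,-0.0022]
  ]
}}

```text
t: 24.0
position: [461.4, -27.3, 35.2]
tcp_rot: [-0.008, -3.14, -0.0]
contact_force: [0.5, 0.3, -0.9]
width: 34.7
```

Emit:
{"name": "carry_out", "arguments": {
  "increments": [
    [0.025,0,0,0,0],
    [0.025,0,0,0,0],
    [0.025,0,0,0,0]
  ]
}}

```text
t: 24.38
position: [462.6, -26.9, 36.9]
tcp_rot: [0.006, 3.14, -0.0]
contact_force: [-0.2, 0.4, -0.9]
width: 34.4
```

```bash
python3 - <<'E'
from m2 import *
n='scene';c=snap(n,n+'12.png')
f=cv2.imread('pics/scene12.png'); cv2.imwrite('pics/s12c.png',cv2.resize(f[170:370,200:400],None,fx=3,fy=3))
E
python3 p.py 462 -27.7 25 179.7
```

```text
t 24.43 pos [462.5 -26.9  36.9] head 179.78 w 34.6 F [ 1.  -0.1 -0.3] tilt -1.0
SHIFT m [ 0.0005 -0.0008  0.0119] TURN rad 0.0013
```

View pics/s12c.png

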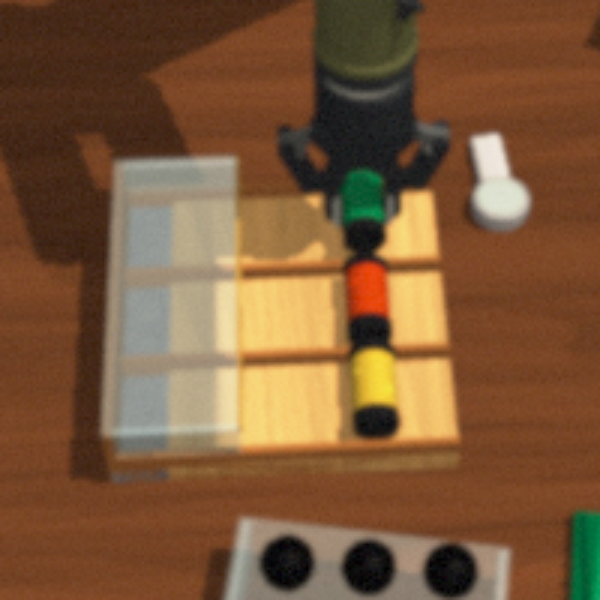

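Green hovers in the near lane (crop 363,205). I lower it and release.

Emit:
{"name": "carry_out", "arguments": {
  "increments": [
    [0.025,0.0005,-0.0005,0.004,0.001],
    [0.025,0.0005,-0.0008,0.008,0.001],
    [0.025,0.0005,-0.0008,0.0105,0.001],
    [0.025,0.0005,-0.0008,0.012,0.001],
    [0.025,0.0005,-0.0008,0.012,0.001]
  ]
}}

```text
t: 25.05
position: [461.3, -27.5, 24.4]
tcp_rot: [-0.008, -3.141, -0.0]
contact_force: [-0.6, -0.1, 3.4]
width: 34.4
```

```bash
python3 p.py 462 -27.7 25 179.7
```

```text
t 25.05 pos [461.3 -27.5  24.4] head 179.72 w 34.4 F [-0.6 -0.1  3.4] tilt -1.0
SHIFT m [-0.0007 -0.0002 -0.0006] TURN rad 0.0004
```

Emit:
{"name": "carry_out", "arguments": {
  "increments": [
    [0.025,0,0,0,0],
    [0.045,0,0,0,0],
    [0.06,0,0,0,0],
    [0.06,0,0,0,0],
    [0.06,0,0,-0.003,0]
  ]
}}

```text
t: 25.68
position: [461.3, -27.6, 27.1]
tcp_rot: [-0.008, -3.141, -0.0]
contact_force: [0.3, -0.6, -0.5]
width: 59.8
```

Emit:
{"name": "carry_out", "arguments": {
  "increments": [
    [0.06,0,0,-0.01,0],
    [0.06,0,0,-0.03,0],
    [0.07,0,0,-0.07,0],
    [0.085,0,0,-0.11,0],
    [0.085,0,0,-0.13,0]
  ]
}}

```text
t: 26.3
position: [462.6, -27.7, 160.2]
tcp_rot: [0.008, 3.137, -0.001]
contact_force: [-0.1, 0.3, -0.2]
width: 84.9
```

```bash
python3 - <<'E'
from m2 import *
for n in ('scene','top'):
  c=snap(n,n+'13.png')
  for nm,b in dict(R=(505,589,-60,10),Y=(589,680,-60,10),G=(410,505,-60,10)).items(): print(nm,top(c,b,50,62,56))
  print('rib',top(c,(330,500,180,360),44,60,50,blue))
  print('board',top(c,(320,520,160,370),5,16,10))
a=cv2.imread('pics/scene13.png')[130:370,200:520]
cv2.imwrite('pics/s13c.png',cv2.resize(a,None,fx=2.5,fy=2.5))
E
python3 p.py 420 282 160 110
```

```text
R (np.int64(263), array([548.6, -30.1,  53.9]), 'rect', array([546.6, -30. ]), array([29.7, 73.4]), 89.0, 'pca', np.float64(179.9))
Y (np.int64(297), array([631. , -30.5,  54.1]), 'rect', array([629.6, -30.5]), array([29.6, 73.5]), 88.2, 'pca', np.float64(179.7))
G (np.int64(233), array([464. , -29.6,  53.8]), 'rect', array([463.8, -30.4]), array([29.3, 73.4]), 89.1, 'pca', np.float64(-179.8))
rib (np.int64(206), array([422.6, 280.3,  49.3]), 'rect', array([422.1, 281.2]), array([26.1, 68.8]), 18.6, 'pca', np.float64(111.3))
board (np.int64(931), array([431.8, 262.7,   9.5]), 'rect', array([420. , 262.4]), array([205.6, 191.7]), 88.5, 'pca', np.float64(106.2))
R (np.int64(0), array([nan, nan, nan]), 'rect', array([0., 0.]), array([0., 0.]), 0.0, 'pca', np.float64(nan))
Y (np.int64(152), array([641.1, -27.9,  54.1]), 'rect', array([640.5, -29. ]), array([43.9, 27.2]), 1.9, 'pca', np.float64(178.2))
G (np.int64(105), array([438.4, -27.3,  53.7]), 'rect', array([438.4, -27.3]), array([28.3, 26.3]), 85.6, 'pca', np.float64(-153.9))
rib (np.int64(276), array([418.2, 282.8,  50.1]), 'rect', array([418.2, 282.9]), array([23.4, 70.1]), 19.8, 'pca', np.float64(109.3))
board (np.int64(1382), array([423.1, 270.4,   9.7]), 'rect', array([420.4, 266.6]), array([207.2, 198.3]), 89.0, 'pca', np.float64(109.9))
t 26.4 pos [463.4 -27.8 160.2] head 179.72 w 84.9 F [-0.  -0.5  0.1] tilt -1.0
SHIFT m [ 0.045   0.3096 -0.0004] TURN rad 1.2169m2.py:9: RuntimeWarning: Mean of empty slice.
  m=q.mean(0); w,V=np.linalg.eigh(np.cov((q-m)[:,:2].T)); a=V[:,1]; return m,np.degrees(np.arctan2(a[1],a[0])),2*np.sqrt(3*w)
  ret = um.true_divide(
  avg = a.mean(axis, **keepdims_kw)
m2.py:9: RuntimeWarning: Degrees of freedom <= 0 for slice
  m=q.mean(0); w,V=np.linalg.eigh(np.cov((q-m)[:,:2].T)); a=V[:,1]; return m,np.degrees(np.arctan2(a[1],a[0])),2*np.sqrt(3*w)
  c *= np.true_divide(1, fact)
  c *= np.true_divide(1, fact)
```

View pics/s13c.png

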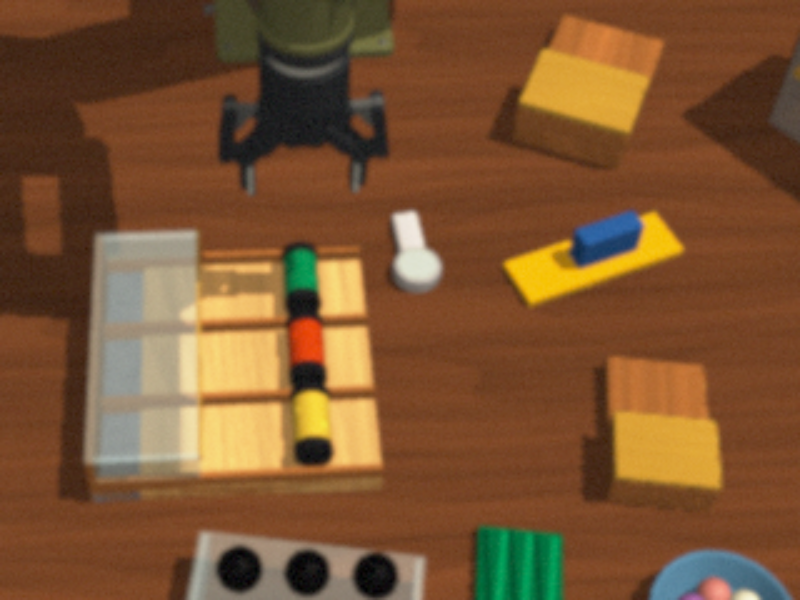

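All three tubes are lying in their lanes (crop 300,275 / 307,350 / 312,425). The paddle has not moved; its rib is at crop (607,238) and its long blade points at the rack. I go to it now.

Emit:
{"name": "carry_out", "arguments": {
  "increments": [
    [0.085,0.005,0.02,0,0.1],
    [0.085,0.01,0.06,0,0.25],
    [0.085,0.02,0.11,0,0.4],
    [0.085,0.027,0.165,0,0.55],
    [0.085,0.033,0.22,0,0.7]
  ]
}}

```text
t: 27.02
position: [428.5, 193.8, 156.4]
tcp_rot: [-1.092, -2.945, 0.001]
contact_force: [0.6, -0.0, -0.2]
width: 84.8
```

```bash
python3 p.py 420 282 130 110
```

```text
t 27.02 pos [428.5 193.8 156.4] head 139.3 w 84.8 F [ 0.6 -0.  -0.2] tilt -1.0
SHIFT m [0.0639 0.0614 0.0264] TURN rad 0.5114
```

Emit:
{"name": "carry_out", "arguments": {
  "increments": [
    [0.085,0.023,0.021,0,0.14],
    [0.085,0.043,0.041,0,0.29],
    [0.085,0.056,0.054,0.01,0.43],
    [0.085,0.062,0.06,0.02,0.5],
    [0.085,0.062,0.06,0.026,0.5]
  ]
}}

```text
t: 27.65
position: [420.2, 278.5, 129.9]
tcp_rot: [-1.777, -2.59, 0.003]
contact_force: [-0.4, -0.3, 0.1]
width: 85.0
```

Emit:
{"name": "carry_out", "arguments": {
  "increments": [
    [0.085,0,0,0,0],
    [0.085,0,0,0,0]
  ]
}}

```text
t: 27.9
position: [421.3, 278.0, 131.2]
tcp_rot: [1.78, 2.588, -0.0]
contact_force: [-1.4, 0.2, -0.2]
width: 85.1
```

```bash
python3 p.py 420 282 17 110;  python3 - <<'E'
from m2 import *
for n in ('scene',):
  c=snap(n,n+'14.png')
  print('rib',top(c,(330,500,180,360),44,60,50,blue))
a=cv2.imread('pics/scene14.png')[130:370,300:540]
cv2.imwrite('pics/s14c.png',cv2.resize(a,None,fx=2.5,fy=2.5))
E
```

```text
t 27.9 pos [421.3 278.  131.2] head 110.96 w 85.1 F [-1.4  0.2 -0.2] tilt -1.0
SHIFT m [0.0042 0.0003 0.1142] TURN rad 0.0168
rib (np.int64(208), array([422.6, 280.2,  49.2]), 'rect', array([422.1, 279.6]), array([24.8, 71.2]), 21.6, 'pca', np.float64(110.1))
```

View pics/s14c.png

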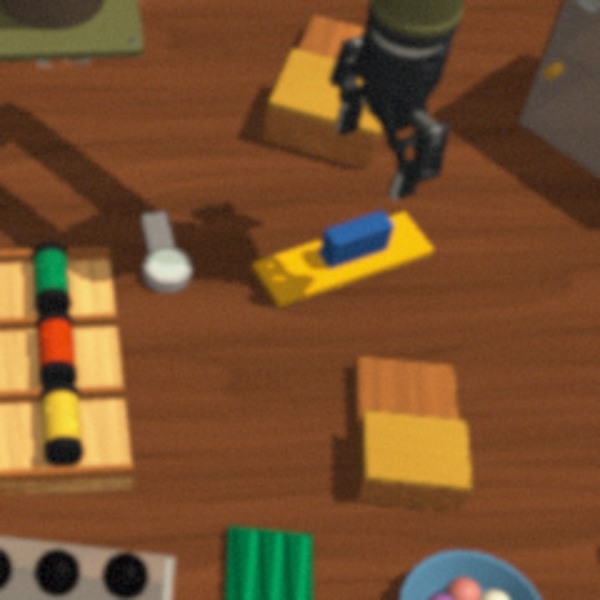

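Emit:
{"name": "carry_out", "arguments": {
  "increments": [
    [0.085,0.002,0,0.02,0.01],
    [0.085,0.004,0,0.045,0.0168],
    [0.085,0.0042,0.0003,0.07,0.0168],
    [0.085,0.0042,0.0003,0.09,0.0168],
    [0.085,0.0042,0.0003,0.104,0.0168]
  ]
}}

```text
t: 28.58
position: [420.2, 282.2, 26.7]
tcp_rot: [1.802, 2.573, 0.0]
contact_force: [-0.1, -0.0, 0.4]
width: 85.1
```

Emit:
{"name": "carry_out", "arguments": {
  "increments": [
    [0.085,0,0,0,0],
    [0.085,0,0,0,0]
  ]
}}

```text
t: 28.82
position: [420.6, 282.7, 27.8]
tcp_rot: [1.802, 2.573, 0.002]
contact_force: [-0.9, 0.7, -0.2]
width: 85.2
```

```bash
python3 p.py 420 282 17 110
```

```text
t 28.82 pos [420.6 282.7  27.8] head 109.99 w 85.2 F [-0.9  0.7 -0.2] tilt -1.0
SHIFT m [-0.0005 -0.0008  0.0108] TURN rad -0.0001
```

Emit:
{"name": "carry_out", "arguments": {
  "increments": [
    [0.085,-0.0005,-0.0008,0.005,0],
    [0.07,-0.0005,-0.0008,0.0108,0],
    [0.04,-0.0005,-0.0008,0.0108,0],
    [0.02,-0.0005,-0.0008,0.0108,0],
    [0.01,-0.0005,-0.0008,0.0108,0]
  ],
  "force": 80
}}

```text
t: 29.45
position: [419.6, 281.9, 16.7]
tcp_rot: [1.802, 2.573, 0.001]
contact_force: [-0.5, 0.4, -1.9]
width: 23.1
```

Emit:
{"name": "carry_out", "arguments": {
  "increments": [
    [0.01,0,0,0,0],
    [0.01,0,0,0,0],
    [0.01,0,0,0,0]
  ]
}}

```text
t: 29.82
position: [419.6, 281.9, 16.7]
tcp_rot: [1.802, 2.573, 0.001]
contact_force: [-0.5, 0.5, 3.5]
width: 23.0
```

```bash
python3 p.py 420 282 80 110
```

```text
t 29.82 pos [419.6 281.9  16.7] head 110.0 w 23.0 F [-0.5  0.5  3.5] tilt -1.0
SHIFT m [-0.      0.0004 -0.0633] TURN rad 0.0
```

Emit:
{"name": "carry_out", "arguments": {
  "increments": [
    [0.01,0,0,-0.008,0],
    [0.01,0,0,-0.025,0],
    [0.01,0,0,-0.045,0],
    [0.01,0,0,-0.065,0],
    [0.01,0,0,-0.07,0]
  ]
}}

```text
t: 30.45
position: [420.0, 282.1, 87.6]
tcp_rot: [1.801, 2.573, 0.003]
contact_force: [-0.4, -0.1, -1.0]
width: 23.1
```

Emit:
{"name": "carry_out", "arguments": {
  "increments": [
    [0.01,0,0,0,0],
    [0.01,0,0,0,0]
  ]
}}

```text
t: 30.7
position: [418.8, 281.4, 85.6]
tcp_rot: [-1.801, -2.573, 0.002]
contact_force: [0.1, 0.5, -0.9]
width: 23.1
```

```bash
python3 - <<'E'
from m2 import *
def yel(f): return (f[...,0]-f[...,2]>90)
for n in ('scene',):
  c=snap(n,n+'15.png'); P=cloud(c); f=c['frame'].astype(int)
  m=(P[...,0]>320)&(P[...,0]<520)&(P[...,1]>160)&(P[...,1]<370)&(P[...,2]>65)&(P[...,2]<100)&(f[...,0]-f[...,2]>90)
  q=P[m]; A=np.c_[q[:,:2]-[420,282],np.ones(len(q))]; print(len(q),np.linalg.lstsq(A,q[:,2],rcond=None)[0]); print(cv2.minAreaRect(q[:,:2].astype(np.float32)))
a=cv2.imread('pics/scene15.png')[130:370,300:540]
cv2.imwrite('pics/s15c.png',cv2.resize(a,None,fx=2.5,fy=2.5))
E
python3 p.py 463 115 87 89.7
```

```text
926 [-3.60614637e-02 -8.87531299e-03  7.84564028e+01]
((423.6416015625, 271.8154296875), (59.85485076904297, 182.43634033203125), 19.079795837402344)
t 30.75 pos [418.7 281.4  85.6] head 110.0 w 23.2 F [ 0.3  0.2 -1. ] tilt -1.0
SHIFT m [-0.1715 -0.0153 -0.0013] TURN rad 0.3544
```

View pics/s15c.png

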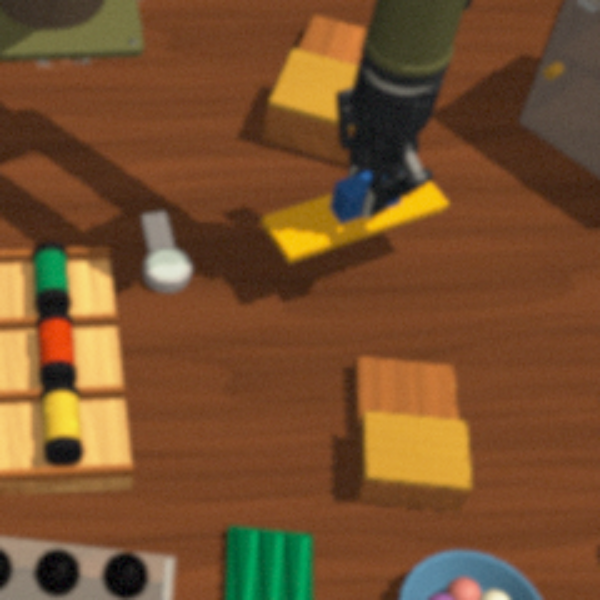

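The paddle is held level (crop 355,215). I take it to the near lane, behind green.

Emit:
{"name": "carry_out", "arguments": {
  "increments": [
    [0.01,-0.02,-0.002,0,0.05],
    [0.01,-0.055,-0.005,0,0.15],
    [0.01,-0.095,-0.009,0,0.25],
    [0.01,-0.135,-0.012,0,0.33],
    [0.01,-0.162,-0.0145,0,0.3544]
  ]
}}

```text
t: 31.38
position: [461.1, 123.0, 85.7]
tcp_rot: [-2.229, -2.213, 0.002]
contact_force: [0.0, -0.2, -1.4]
width: 23.0
```

Emit:
{"name": "carry_out", "arguments": {
  "increments": [
    [0.01,0,0,0,0],
    [0.01,0,0,0,0],
    [0.01,0,0,0,0]
  ]
}}

```text
t: 31.75
position: [460.8, 125.4, 86.2]
tcp_rot: [-2.226, -2.216, 0.001]
contact_force: [0.2, -0.4, -1.0]
width: 23.1
```

```bash
python3 p.py 463 115 51.5 89.7; python3 - <<'E'
from m2 import *
c=snap('top','top16.png');P=cloud(c); f=c['frame'].astype(int)
m=(P[...,0]>400)&(P[...,0]<520)&(P[...,1]>10)&(P[...,1]<230)&(P[...,2]>65)&(P[...,2]<100)&(f[...,0]-f[...,2]>90)
print(m.sum(),cv2.minAreaRect(P[m][:,:2].astype(np.float32)),np.median(P[m][:,2]))
c=snap('scene','scene16.png');P=cloud(c); f=c['frame'].astype(int)
m=(P[...,0]>400)&(P[...,0]<520)&(P[...,1]>10)&(P[...,1]<230)&(P[...,2]>65)&(P[...,2]<100)&(f[...,0]-f[...,2]>90)
print(m.sum(),cv2.minAreaRect(P[m][:,:2].astype(np.float32)),np.median(P[m][:,2]))
a=cv2.imread('pics/scene16.png')[130:370,200:520]
cv2.imwrite('pics/s16c.png',cv2.resize(a,None,fx=2.5,fy=2.5))
E
```

```text
t 31.75 pos [460.8 125.4  86.2] head 89.76 w 23.1 F [ 0.2 -0.4 -1. ] tilt -1.0
SHIFT m [-0.0103  0.0023  0.0347] TURN rad 0.0011
807 ((460.7331848144531, 118.2516860961914), (179.85658264160156, 55.491355895996094), 89.94334411621094) 79.20057511561231
1110 ((463.0726623535156, 115.56047821044922), (179.5425567626953, 60.67576599121094), 88.87777709960938) 79.1434491619047
```

View pics/s16c.png

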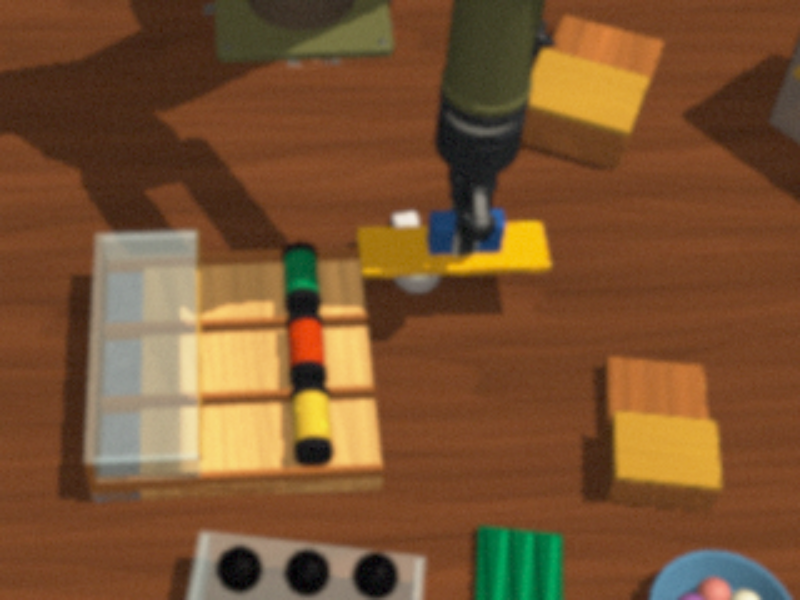

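Emit:
{"name": "carry_out", "arguments": {
  "increments": [
    [0.01,0,0.001,0.006,0],
    [0.01,0,0.0015,0.016,0],
    [0.01,0,0.002,0.026,0],
    [0.01,0,0.002,0.0335,0],
    [0.01,0,0.002,0.0345,0]
  ]
}}

```text
t: 32.48
position: [462.5, 124.4, 51.0]
tcp_rot: [-2.227, -2.215, 0.002]
contact_force: [0.0, 0.0, -0.9]
width: 22.7
```

Emit:
{"name": "carry_out", "arguments": {
  "increments": [
    [0.01,0,0,0,0],
    [0.01,0,0,0,0]
  ]
}}

```text
t: 32.72
position: [463.5, 124.6, 52.1]
tcp_rot: [2.227, 2.215, 0.001]
contact_force: [0.2, -0.4, -1.9]
width: 23.0
```

```bash
python3 p.py 463 95 51.5 89.7
```

```text
t 32.73 pos [463.5 124.6  52.1] head 89.69 w 23.0 F [ 0.2 -0.4 -1.9] tilt -1.0
SHIFT m [-0.0296 -0.0003  0.0006] TURN rad -0.0002
```

Emit:
{"name": "carry_out", "arguments": {
  "increments": [
    [0.01,-0.007,0,0,0],
    [0.01,-0.015,0,0,0],
    [0.01,-0.023,0,0,0],
    [0.01,-0.031,0,0,0],
    [0.01,-0.037,0,0,0]
  ]
}}

```text
t: 33.35
position: [463.0, 86.9, 51.9]
tcp_rot: [-2.228, -2.215, -0.0]
contact_force: [-0.9, 0.6, -1.4]
width: 22.8
```

Emit:
{"name": "carry_out", "arguments": {
  "increments": [
    [0.01,-0.006,0,0,0],
    [0.01,-0.013,0,0,0],
    [0.01,-0.021,0,0,0],
    [0.01,-0.029,0,0,0],
    [0.01,-0.037,0,0,0]
  ]
}}

```text
t: 33.98
position: [462.8, 50.0, 51.9]
tcp_rot: [2.227, 2.216, -0.0]
contact_force: [0.2, 0.4, -1.1]
width: 22.6
```

```bash
python3 p.py 463 -72 51.5 89.7; python3 - <<'E'
from m2 import *
c=snap('scene','scene17.png')
a=cv2.imread('pics/scene17.png')[170:350,220:420]
cv2.imwrite('pics/s17c.png',cv2.resize(a,None,fx=3,fy=3))
E
```

```text
t 33.98 pos [462.8  50.   51.9] head 89.7 w 22.6 F [ 0.2  0.4 -1.1] tilt -1.0
SHIFT m [-0.122   0.0008  0.0004] TURN rad -0.0001
```

View pics/s17c.png

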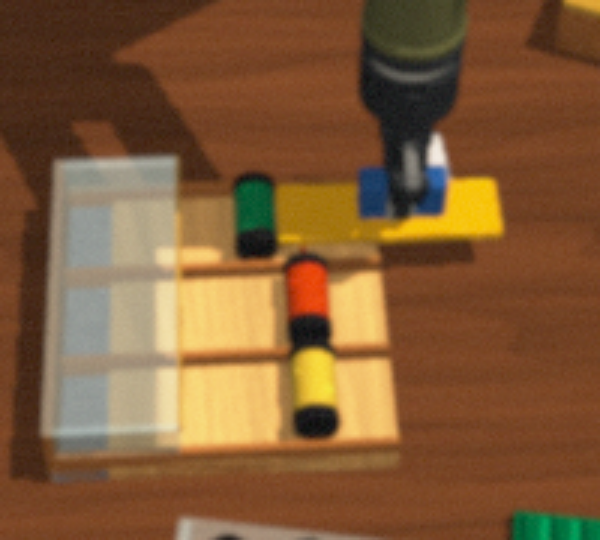

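Green is rolling straight ahead of the blade (crop 255,215). I continue the push.

Emit:
{"name": "carry_out", "arguments": {
  "increments": [
    [0.01,-0.007,0,0,0],
    [0.01,-0.015,0,0,0],
    [0.01,-0.023,0,0,0],
    [0.01,-0.031,0,0,0],
    [0.01,-0.039,0,0,0]
  ]
}}

```text
t: 34.65
position: [462.6, 11.0, 51.9]
tcp_rot: [2.227, 2.215, -0.0]
contact_force: [-0.3, 0.1, -1.4]
width: 23.0
```

Emit:
{"name": "carry_out", "arguments": {
  "increments": [
    [0.01,-0.008,0,0,0],
    [0.01,-0.016,0,0,0],
    [0.01,-0.024,0,0,0],
    [0.01,-0.032,0,0,0],
    [0.01,-0.04,0,0,0]
  ]
}}

```text
t: 35.28
position: [462.4, -29.0, 51.9]
tcp_rot: [-2.227, -2.216, 0.0]
contact_force: [0.2, -0.1, -1.1]
width: 23.1
```

```bash
python3 p.py 463 -72 51.5 89.7; python3 - <<'E'
from m2 import *
c=snap('scene','scene18.png')
a=cv2.imread('pics/scene18.png')[170:350,220:420]
cv2.imwrite('pics/s18c.png',cv2.resize(a,None,fx=3,fy=3))
E
```

```text
t 35.27 pos [462.4 -29.   51.9] head 89.7 w 23.1 F [ 0.2 -0.1 -1.1] tilt -1.0
SHIFT m [-0.043   0.0009  0.0004] TURN rad -0.0
```

View pics/s18c.png

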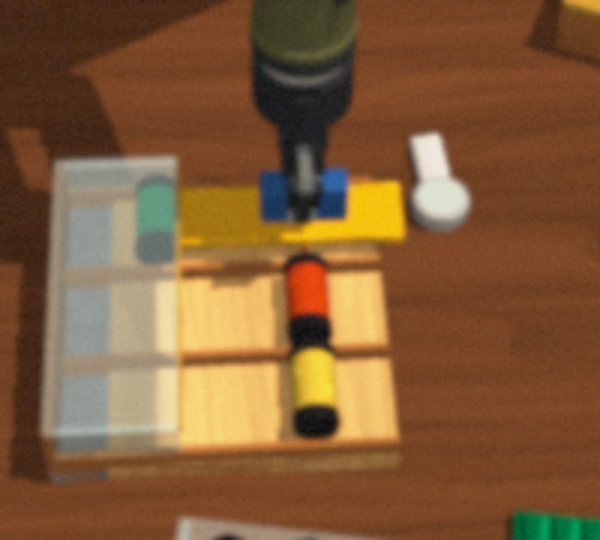

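Emit:
{"name": "carry_out", "arguments": {
  "increments": [
    [0.01,-0.006,0,0,0],
    [0.01,-0.012,0,0,0],
    [0.01,-0.018,0,0,0],
    [0.01,-0.024,0,0,0],
    [0.01,-0.03,0,0,0]
  ]
}}

```text
t: 35.95
position: [462.2, -58.8, 51.9]
tcp_rot: [2.227, 2.216, 0.0]
contact_force: [-1.1, 0.2, -1.3]
width: 23.0
```

Emit:
{"name": "carry_out", "arguments": {
  "increments": [
    [0.01,-0.004,0,0,0],
    [0.01,-0.008,0,0,0],
    [0.01,-0.011,0,0,0],
    [0.01,-0.013,0,0,0],
    [0.01,-0.013,0,0,0]
  ]
}}

```text
t: 36.58
position: [462.2, -71.5, 51.9]
tcp_rot: [2.227, 2.215, 0.0]
contact_force: [0.1, 0.7, -1.0]
width: 22.6
```

```bash
python3 p.py 463 -72 51.5 89.7; python3 - <<'E'
from m2 import *
c=snap('scene','scene19.png')
a=cv2.imread('pics/scene19.png')[170:350,220:420]
cv2.imwrite('pics/s19c.png',cv2.resize(a,None,fx=3,fy=3))
E
```

```text
t 36.58 pos [462.2 -71.5  51.9] head 89.69 w 22.6 F [ 0.1  0.7 -1. ] tilt -1.0
SHIFT m [-0.0005  0.0008  0.0004] TURN rad -0.0002
```

View pics/s19c.png

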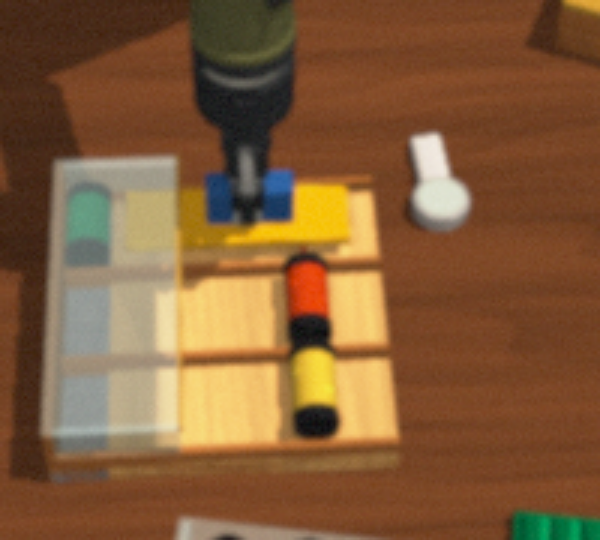

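Green has dropped into the grey bay (crop 88,222), clear of the blade tip at (125,220). I back out and go to the middle lane.

Emit:
{"name": "carry_out", "arguments": {
  "increments": [
    [0.01,0.015,0,0,0],
    [0.01,0.045,0,0,0],
    [0.01,0.085,0,0,0],
    [0.01,0.125,0,0,0],
    [0.01,0.16,0,0,0]
  ]
}}

```text
t: 37.25
position: [462.4, 90.9, 51.9]
tcp_rot: [-2.226, -2.216, -0.0]
contact_force: [0.1, -0.9, -1.6]
width: 22.6
```

Emit:
{"name": "carry_out", "arguments": {
  "increments": [
    [0.01,0.025,0,-0.01,0],
    [0.01,0.038,0,-0.035,0],
    [0.01,0.04,0.02,-0.04,0],
    [0.01,0.04,0.05,-0.04,0],
    [0.01,0.04,0.075,-0.04,0]
  ]
}}

```text
t: 37.88
position: [538.7, 129.6, 92.1]
tcp_rot: [2.226, 2.217, 0.001]
contact_force: [0.5, 0.1, -0.4]
width: 23.0
```

```bash
python3 p.py 547 122 51.5 89.7
```

```text
t 37.88 pos [538.7 129.6  92.1] head 89.76 w 23.0 F [ 0.5  0.1 -0.4] tilt -1.0
SHIFT m [-0.0076  0.0083  0.0406] TURN rad 0.001
```

Emit:
{"name": "carry_out", "arguments": {
  "increments": [
    [0.01,0,0.005,0.008,0.001],
    [0.01,0,0.0083,0.018,0.001],
    [0.01,0,0.0083,0.03,0.001],
    [0.01,0,0.0083,0.0395,0.001],
    [0.01,0,0.0083,0.0405,0.001]
  ]
}}

```text
t: 38.5
position: [545.0, 127.9, 50.2]
tcp_rot: [-2.227, -2.213, 0.004]
contact_force: [-0.8, -0.8, -0.4]
width: 23.3
```

Emit:
{"name": "carry_out", "arguments": {
  "increments": [
    [0.01,0,0,0,0],
    [0.01,0,0,0,0]
  ]
}}

```text
t: 38.75
position: [546.9, 128.2, 51.9]
tcp_rot: [2.228, 2.214, 0.001]
contact_force: [0.0, -0.5, -1.8]
width: 23.0
```

```bash
python3 p.py 547 87 51.5 89.7; python3 - <<'E'
from m2 import *
c=snap('top','top20.png');P=cloud(c); f=c['frame'].astype(int)
m=(P[...,0]>500)&(P[...,0]<600)&(P[...,1]>10)&(P[...,1]<230)&(P[...,2]>35)&(P[...,2]<55)&(f[...,0]-f[...,2]>90)
print(m.sum(),cv2.minAreaRect(P[m][:,:2].astype(np.float32)),np.median(P[m][:,2]))
a=cv2.imread('pics/top20.png')[140:300,200:420]
cv2.imwrite('pics/s20c.png',cv2.resize(a,None,fx=3,fy=3))
E
```

```text
t 38.75 pos [546.9 128.2  51.9] head 89.64 w 23.0 F [ 0.  -0.5 -1.8] tilt -1.0
SHIFT m [-0.0412  0.0004  0.0003] TURN rad -0.0011
897 ((548.0122680664062, 108.90328216552734), (71.50320434570312, 202.65469360351562), 4.450033187866211) 44.91695039111028
```

View pics/s20c.png

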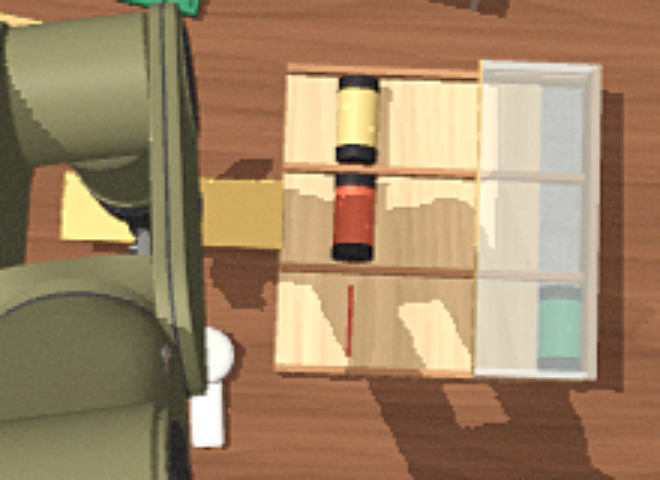

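The blade (crop 245,215) is lined up with the middle lane, and green lies in its bay (560,325). I push red.

Emit:
{"name": "carry_out", "arguments": {
  "increments": [
    [0.01,-0.008,0,0,0],
    [0.01,-0.017,0,0,0],
    [0.01,-0.025,0,0,0],
    [0.01,-0.033,0,0,0],
    [0.01,-0.04,0,0,0]
  ]
}}

```text
t: 39.42
position: [546.3, 87.4, 51.4]
tcp_rot: [-2.229, -2.214, 0.0]
contact_force: [0.1, 0.8, -1.3]
width: 23.3
```

Emit:
{"name": "carry_out", "arguments": {
  "increments": [
    [0.01,-0.006,0,0,0],
    [0.01,-0.013,0,0,0],
    [0.01,-0.021,0,0,0],
    [0.01,-0.029,0,0,0],
    [0.01,-0.037,0,0,0]
  ]
}}

```text
t: 40.05
position: [546.0, 50.6, 51.4]
tcp_rot: [-2.228, -2.214, 0.0]
contact_force: [-0.1, -0.6, -0.1]
width: 23.2
```

Emit:
{"name": "carry_out", "arguments": {
  "increments": [
    [0.01,-0.008,0,0,0],
    [0.01,-0.016,0,0,0],
    [0.01,-0.024,0,0,0],
    [0.01,-0.032,0,0,0],
    [0.01,-0.04,0,0,0]
  ]
}}

```text
t: 40.67
position: [545.8, 10.6, 51.4]
tcp_rot: [2.228, 2.214, -0.0]
contact_force: [-0.9, -0.0, -1.0]
width: 22.7
```

```bash
python3 p.py 547 -72 51.5 89.7; python3 - <<'E'
from m2 import *
c=snap('scene','scene21.png')
a=cv2.imread('pics/scene21.png')[170:350,220:420]
cv2.imwrite('pics/s21c.png',cv2.resize(a,None,fx=3,fy=3))
E
```

```text
t 40.67 pos [545.8  10.6  51.4] head 89.64 w 22.7 F [-0.9 -0.  -1. ] tilt -1.0
SHIFT m [-0.0826  0.0018 -0.0001] TURN rad -0.0011
```

View pics/s21c.png

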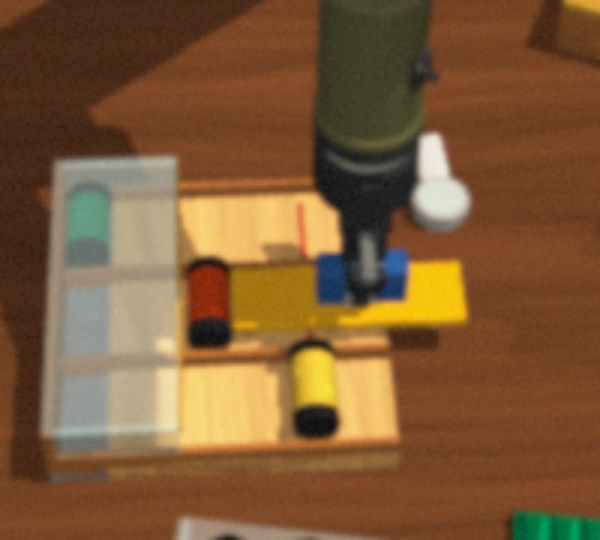

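Red is rolling straight (crop 208,302). I continue to the bay.

Emit:
{"name": "carry_out", "arguments": {
  "increments": [
    [0.01,-0.008,0,0,0],
    [0.01,-0.016,0.0005,0,0],
    [0.01,-0.024,0.001,0,0],
    [0.01,-0.032,0.001,0,0],
    [0.01,-0.04,0.001,0,0]
  ]
}}

```text
t: 41.35
position: [546.5, -29.5, 51.4]
tcp_rot: [-2.228, -2.214, 0.0]
contact_force: [0.1, -0.9, -1.1]
width: 22.7
```

Emit:
{"name": "carry_out", "arguments": {
  "increments": [
    [0.01,-0.006,0,0,0],
    [0.01,-0.012,0,0,0],
    [0.01,-0.018,0,0,0],
    [0.01,-0.024,0,0,0],
    [0.01,-0.03,0,0,0]
  ]
}}

```text
t: 41.98
position: [546.3, -59.2, 51.4]
tcp_rot: [2.228, 2.214, 0.0]
contact_force: [0.6, 0.5, -1.5]
width: 22.9
```

Emit:
{"name": "carry_out", "arguments": {
  "increments": [
    [0.01,-0.004,0,0,0],
    [0.01,-0.008,0,0,0],
    [0.01,-0.011,0,0,0],
    [0.01,-0.012,0,0,0],
    [0.01,-0.012,0,0,0]
  ]
}}

```text
t: 42.6
position: [546.2, -70.9, 51.4]
tcp_rot: [-2.228, -2.214, -0.0]
contact_force: [0.1, -0.0, -1.0]
width: 23.1
```

```bash
python3 p.py 547 -72 51.5 89.7; python3 - <<'E'
from m2 import *
c=snap('scene','scene22.png')
a=cv2.imread('pics/scene22.png')[170:350,220:420]
cv2.imwrite('pics/s22c.png',cv2.resize(a,None,fx=3,fy=3))
E
```

```text
t 42.6 pos [546.2 -70.9  51.4] head 89.64 w 23.1 F [ 0.1 -0.  -1. ] tilt -1.0
SHIFT m [-0.0011  0.0008 -0.0001] TURN rad -0.0011
```

View pics/s22c.png

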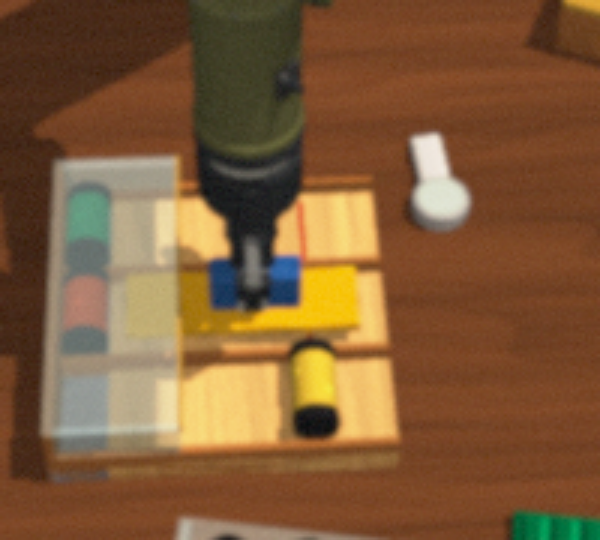

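Red is in its bay (crop 85,310). The far lane with yellow is next.

Emit:
{"name": "carry_out", "arguments": {
  "increments": [
    [0.01,0.015,0,0,0],
    [0.01,0.045,0,0,0],
    [0.01,0.085,0,0,0],
    [0.01,0.125,0,0,0],
    [0.01,0.16,0,0,0]
  ]
}}

```text
t: 43.28
position: [546.8, 91.6, 51.4]
tcp_rot: [-2.227, -2.215, -0.0]
contact_force: [0.3, -0.2, -1.6]
width: 23.1
```

Emit:
{"name": "carry_out", "arguments": {
  "increments": [
    [0.01,0.025,0,-0.01,0],
    [0.01,0.038,0,-0.035,0],
    [0.01,0.04,0.02,-0.04,0],
    [0.01,0.04,0.05,-0.04,0],
    [0.01,0.04,0.075,-0.04,0]
  ]
}}

```text
t: 43.9
position: [623.1, 130.2, 91.7]
tcp_rot: [2.227, 2.216, 0.001]
contact_force: [-0.1, -0.3, -1.1]
width: 23.2
```

```bash
python3 p.py 630.5 125 51.5 89.7
```

```text
t 43.9 pos [623.1 130.2  91.7] head 89.7 w 23.2 F [-0.1 -0.3 -1.1] tilt -1.0
SHIFT m [-0.0051  0.0075  0.0402] TURN rad -0.0
```

Emit:
{"name": "carry_out", "arguments": {
  "increments": [
    [0.01,0,0.005,0.008,0],
    [0.01,0,0.0075,0.018,0],
    [0.01,0,0.0075,0.03,0],
    [0.01,0,0.0075,0.0392,0],
    [0.01,0,0.0075,0.0402,0]
  ]
}}

```text
t: 44.52
position: [628.6, 128.4, 49.9]
tcp_rot: [-2.227, -2.213, 0.003]
contact_force: [0.2, 0.0, -2.0]
width: 23.1
```

Emit:
{"name": "carry_out", "arguments": {
  "increments": [
    [0.01,0,0,0,0],
    [0.01,0,0,0,0]
  ]
}}

```text
t: 44.78
position: [630.4, 128.6, 51.7]
tcp_rot: [2.228, 2.214, 0.001]
contact_force: [-0.0, 0.0, -0.8]
width: 22.8
```

```bash
python3 p.py 630.5 87 51.5 89.7; python3 - <<'E'
from m2 import *
c=snap('scene','scene23.png');P=cloud(c); f=c['frame'].astype(int)
m=(P[...,0]>580)&(P[...,0]<690)&(P[...,1]>10)&(P[...,1]<230)&(P[...,2]>38)&(P[...,2]<52)&(f[...,0]-f[...,2]>90)
print(m.sum(),cv2.minAreaRect(P[m][:,:2].astype(np.float32)),np.median(P[m][:,2]))
a=cv2.imread('pics/scene23.png')[170:350,220:420]
cv2.imwrite('pics/s23c.png',cv2.resize(a,None,fx=3,fy=3))
E
```

```text
t 44.77 pos [630.4 128.6  51.7] head 89.63 w 22.8 F [-0.   0.  -0.8] tilt -1.0
SHIFT m [-0.0416  0.0004  0.0002] TURN rad -0.0011
1298 ((628.8301391601562, 114.84371948242188), (85.214599609375, 189.56759643554688), 2.4139742851257324) 44.730494638489745
```

View pics/s23c.png

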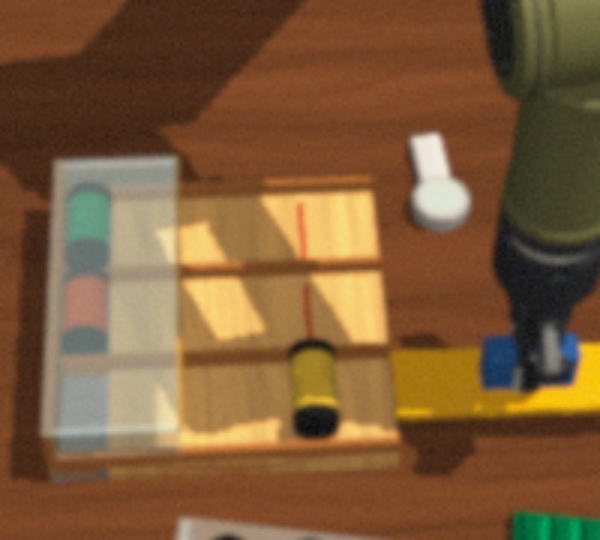

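Green and red are in their bays, and the blade (crop 440,385) is aligned behind yellow (315,390). I push it.

Emit:
{"name": "carry_out", "arguments": {
  "increments": [
    [0.01,-0.008,0,0,0.0005],
    [0.01,-0.017,0,0,0.001],
    [0.01,-0.025,0,0,0.001],
    [0.01,-0.033,0,0,0.001],
    [0.01,-0.04,0,0,0.001]
  ]
}}

```text
t: 45.45
position: [629.8, 87.8, 51.2]
tcp_rot: [-2.23, -2.213, 0.0]
contact_force: [0.5, 0.8, -2.0]
width: 22.8
```

Emit:
{"name": "carry_out", "arguments": {
  "increments": [
    [0.01,-0.006,0,0,0],
    [0.01,-0.013,0,0,0],
    [0.01,-0.021,0,0,0],
    [0.01,-0.029,0,0,0],
    [0.01,-0.037,0,0,0]
  ]
}}

```text
t: 46.08
position: [629.5, 51.0, 51.2]
tcp_rot: [2.23, 2.213, -0.0]
contact_force: [0.1, -0.5, -1.3]
width: 22.7
```

Emit:
{"name": "carry_out", "arguments": {
  "increments": [
    [0.01,-0.008,0,0,0],
    [0.01,-0.016,0,0,0],
    [0.01,-0.024,0,0,0],
    [0.01,-0.032,0,0,0],
    [0.01,-0.04,0,0,0]
  ]
}}

```text
t: 46.7
position: [629.2, 11.0, 51.2]
tcp_rot: [2.229, 2.213, 0.0]
contact_force: [-0.1, 0.3, -1.6]
width: 22.8
```

```bash
python3 p.py 630.5 -72 51.5 89.7; python3 - <<'E'
from m2 import *
c=snap('scene','scene24.png')
a=cv2.imread('pics/scene24.png')[170:350,220:420]
cv2.imwrite('pics/s24c.png',cv2.resize(a,None,fx=3,fy=3))
E
```

```text
t 46.7 pos [629.2  11.   51.2] head 89.58 w 22.8 F [-0.1  0.3 -1.6] tilt -1.0
SHIFT m [-0.083   0.0019 -0.0003] TURN rad -0.002
```

View pics/s24c.png

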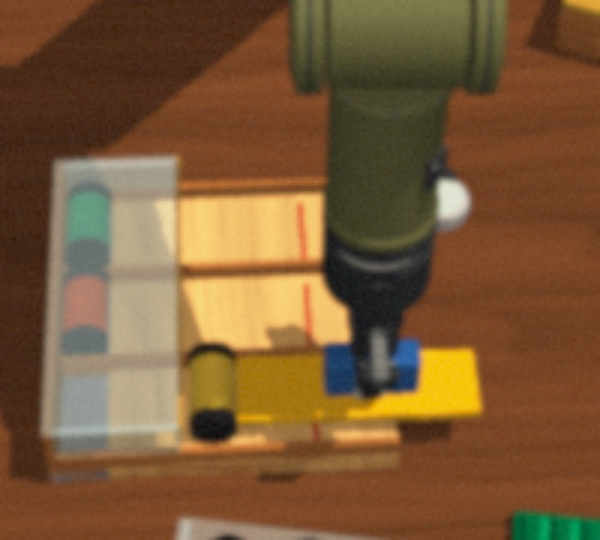

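Emit:
{"name": "carry_out", "arguments": {
  "increments": [
    [0.01,-0.008,0,0,0],
    [0.01,-0.016,0.0005,0,0],
    [0.01,-0.024,0.001,0,0],
    [0.01,-0.032,0.001,0,0],
    [0.01,-0.04,0.001,0,0]
  ]
}}

```text
t: 47.38
position: [629.9, -29.0, 51.2]
tcp_rot: [2.23, 2.213, -0.0]
contact_force: [-0.2, -0.3, -0.8]
width: 23.0
```

Emit:
{"name": "carry_out", "arguments": {
  "increments": [
    [0.01,-0.006,0,0,0],
    [0.01,-0.012,0,0,0],
    [0.01,-0.018,0,0,0],
    [0.01,-0.024,0,0,0],
    [0.01,-0.03,0,0,0]
  ]
}}

```text
t: 48.0
position: [629.7, -58.7, 51.2]
tcp_rot: [-2.229, -2.213, -0.0]
contact_force: [0.3, 0.5, -2.0]
width: 23.1
```

Emit:
{"name": "carry_out", "arguments": {
  "increments": [
    [0.01,-0.004,0,0,0],
    [0.01,-0.008,0,0,0],
    [0.01,-0.011,0,0,0],
    [0.01,-0.013,0,0,0],
    [0.01,-0.013,0,0,0]
  ]
}}

```text
t: 48.62
position: [629.6, -71.6, 51.2]
tcp_rot: [2.23, 2.213, -0.0]
contact_force: [0.8, 0.5, -0.2]
width: 22.9
```

```bash
python3 p.py 630.5 -72 51.5 89.7; python3 - <<'E'
from m2 import *
c=snap('scene','scene25.png')
a=cv2.imread('pics/scene25.png')[170:350,220:420]
cv2.imwrite('pics/s25c.png',cv2.resize(a,None,fx=3,fy=3))
E
```

```text
t 48.62 pos [629.6 -71.6  51.2] head 89.57 w 22.9 F [ 0.8  0.5 -0.2] tilt -1.0
SHIFT m [-0.0004  0.0009 -0.0003] TURN rad -0.0022
```

View pics/s25c.png

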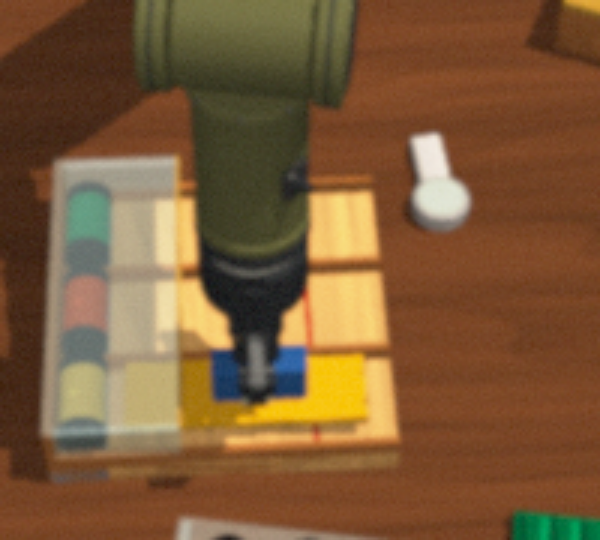

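All three tubes are in the bay: green (88,222), red (85,310), yellow (82,400) in the crop. I back out and carry the paddle to the holder.

Emit:
{"name": "carry_out", "arguments": {
  "increments": [
    [0.01,0.015,0,0,0],
    [0.01,0.045,0,0,0],
    [0.01,0.085,0,0,0],
    [0.01,0.125,0,0,0],
    [0.01,0.165,0,0,0]
  ]
}}

```text
t: 49.3
position: [630.4, 96.0, 51.2]
tcp_rot: [-2.229, -2.213, -0.0]
contact_force: [0.9, -0.2, -1.0]
width: 23.1
```

Emit:
{"name": "carry_out", "arguments": {
  "increments": [
    [0.01,0.03,0,-0.01,0],
    [0.01,0.045,0,-0.03,0],
    [0.01,0.06,-0.01,-0.05,-0.06],
    [0.01,0.08,-0.025,-0.06,-0.18],
    [0.01,0.1,-0.04,-0.065,-0.32]
  ]
}}

```text
t: 49.92
position: [590.6, 195.0, 117.6]
tcp_rot: [1.84, 2.546, 0.002]
contact_force: [0.8, -0.2, -1.4]
width: 22.8
```

```bash
python3 p.py 523 309 110 170.2; python3 - <<'E'
from m2 import *
c=snap('top','top26.png')
print('bridge',top(c,(600,760,210,350),42,50,46))
E
```

```text
t 49.92 pos [590.6 195.  117.6] head 108.28 w 22.8 F [ 0.8 -0.2 -1.4] tilt -1.0
SHIFT m [ 0.1294 -0.0285  0.0076] TURN rad -1.0807
bridge (np.int64(70), array([653.4, 320.2,  45.8]), 'rect', array([650. , 319.6]), array([36.2, 17.4]), 47.1, 'pca', np.float64(60.9))
```

Emit:
{"name": "carry_out", "arguments": {
  "increments": [
    [0.01,0.025,-0.005,0,-0.15],
    [0.01,0.05,-0.011,0,-0.32],
    [0.01,0.075,-0.017,0,-0.49],
    [0.01,0.1,-0.022,0,-0.66],
    [0.01,0.12,-0.026,0,-0.82]
  ]
}}

```text
t: 50.6
position: [528.5, 300.9, 116.7]
tcp_rot: [-0.672, -3.068, -0.0]
contact_force: [0.5, 0.4, -1.5]
width: 23.0
```

```bash
python3 p.py 523 309 110 170.2
```

```text
t 50.6 pos [528.5 300.9 116.7] head 155.28 w 23.0 F [ 0.5  0.4 -1.5] tilt -1.0
SHIFT m [0.0083 0.0051 0.0067] TURN rad -0.2603
```

Emit:
{"name": "carry_out", "arguments": {
  "increments": [
    [0.01,0.004,0.003,0,-0.15],
    [0.01,0.008,0.005,0,-0.26],
    [0.01,0.008,0.005,0,-0.26],
    [0.01,0.008,0.005,0,-0.26],
    [0.01,0.008,0.005,0,-0.26]
  ]
}}

```text
t: 51.22
position: [524.8, 307.7, 116.3]
tcp_rot: [0.281, 3.129, -0.0]
contact_force: [0.7, 0.5, -2.1]
width: 23.0
```

```bash
python3 p.py 523 309 80 170.2; python3 - <<'E'
from m2 import *
def yel(f): return (f[...,0]-f[...,2]>60)
for n in('top','scene'):
  c=snap(n,n+'27.png')
  print('bridge',top(c,(600,760,210,350),42,50,46))
  print('ledge',top(c,(540,720,210,350),15,25,20))
  print('board',top(c,(400,660,240,380),98,116,105,yel))
  print('rib',top(c,(400,660,240,380),136,160,150,blue))
a=cv2.imread('pics/top27.png')[100:260,100:300]
b=cv2.imread('pics/scene27.png')[180:340,380:580]
cv2.imwrite('pics/s27c.png',cv2.resize(np.hstack([a,b]),None,fx=2,fy=2))
E
```

```text
t 51.23 pos [524.8 307.7 116.3] head 169.73 w 23.0 F [ 0.7  0.5 -2.1] tilt -1.0
SHIFT m [0.002  0.0009 0.0363] TURN rad -0.0082
bridge (np.int64(893), array([674.4, 284.2,  45.9]), 'rect', array([674.3, 283.9]), array([93.3, 70.7]), 79.6, 'pca', np.float64(79.0))
ledge (np.int64(532), array([604.3, 270.8,  19.9]), 'rect', array([634. , 289.7]), array([ 90.1, 148.8]), 79.7, 'pca', np.float64(176.1))
board (np.int64(846), array([562.5, 292.7, 109.2]), 'rect', array([533.8, 305.9]), array([ 57.8, 177.1]), 79.7, 'pca', np.float64(-180.0))
rib (np.int64(54), array([515.8, 299.6, 146.5]), 'rect', array([521.3, 300.6]), array([11. , 66.8]), 79.5, 'pca', np.float64(171.1))
bridge (np.int64(1069), array([677.4, 281.4,  45.9]), 'rect', array([675.9, 281.5]), array([92.6, 73.5]), 79.8, 'pca', np.float64(79.7))
ledge (np.int64(976), array([609.2, 291.9,  20. ]), 'rect', array([636.3, 288.8]), array([ 93.1, 154.4]), 79.8, 'pca', np.float64(166.5))
board (np.int64(917), array([573.1, 294.1, 108.9]), 'rect', array([533.8, 304. ]), array([ 57.3, 183.5]), 79.6, 'pca', np.float64(174.8))
rib (np.int64(206), array([537.8, 304. , 147.8]), 'rect', array([529.8, 308.6]), array([24.1, 65.6]), 68.3, 'pca', np.float64(161.2))
```

View pics/s27c.png

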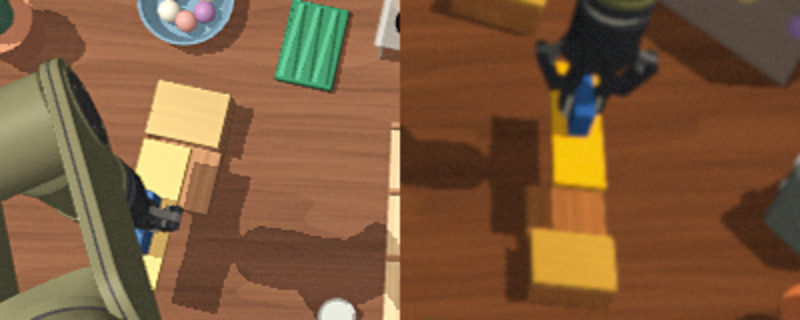

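The blade (left panel 165,165) lines up with the holder slot. It needs about 3 mm sideways, and then I lower it.

Emit:
{"name": "carry_out", "arguments": {
  "increments": [
    [0.01,0,0.002,0.015,0],
    [0.01,0,0.003,0.03,0],
    [0.01,0,0.003,0.045,0],
    [0.01,0,0.003,0.058,0],
    [0.01,0,0.003,0.066,0]
  ]
}}

```text
t: 51.95
position: [524.7, 310.6, 48.7]
tcp_rot: [-0.279, -3.128, 0.001]
contact_force: [-0.9, 0.9, -1.8]
width: 23.1
```

Emit:
{"name": "carry_out", "arguments": {
  "increments": [
    [0.01,0,0,0,0],
    [0.01,0,0,0,0],
    [0.01,0,0,0,0]
  ]
}}

```text
t: 52.32
position: [525.8, 311.2, 50.9]
tcp_rot: [0.279, 3.128, 0.001]
contact_force: [0.3, -0.4, -0.5]
width: 23.1
```

```bash
python3 p.py 523 309 41 169.8; python3 - <<'E'
from m2 import *
def yel(f): return (f[...,0]-f[...,2]>60)
for n in('top','scene'):
  c=snap(n,n+'28.png')
  P=cloud(c); f=c['frame'].astype(int)
  h=np.radians(-10.2); ex=np.array([np.cos(h),np.sin(h)]); ey=np.array([-ex[1],ex[0]])
  q=(P[...,:2]-[675.1,282.7]); X=q@ex+40; Y=q@ey
  z=P[...,2]
  br=(abs(z-46)<5)&(X>-5)&(X<85)&(abs(Y)<60)
  # board points ahead of rib
  bd=(f[...,0]-f[...,2]>60)&(X>-75)&(X<0)&(abs(Y)<45)&(z>33)&(z<55)
  for nm,m in(('br',br),('bd',bd)):
    r=cv2.minAreaRect(np.c_[X[m],Y[m]].astype(np.float32)); print(n,nm,m.sum(),np.round(r[0],1),np.round(r[1],1),round(r[2],2),'z',np.median(z[m]).round(1),'x',np.percentile(X[m],[1,99]).round(1),'y',np.percentile(Y[m],[1,99]).round(1))
a=cv2.imread('pics/top28.png')[100:260,100:300]
b=cv2.imread('pics/scene28.png')[180:340,380:580]
cv2.imwrite('pics/s28c.png',cv2.resize(np.hstack([a,b]),None,fx=2,fy=2))
E
```

```text
t 52.33 pos [525.8 311.2  50.9] head 169.79 w 23.1 F [ 0.3 -0.4 -0.5] tilt -1.0
SHIFT m [ 0.0024 -0.0026  0.0099] TURN rad -0.0001
top br 994 [39.5  1.1] [71.5 93.5] 0.25 z 46.0 x [ 4.6 73.5] y [-44.4  45.9]
top bd 529 [-44.8   0.8] [57.3 60. ] 89.79 z 44.1 x [-74.4 -15.1] y [-27.1  28.5]
scene br 1134 [41.4 -0.9] [72.8 92.8] 0.13 z 45.8 x [ 7.2 76.5] y [-46.4  44.1]
scene bd 587 [-42.   -1.2] [65.8 56.4] 0.24 z 44.0 x [-74.4 -12.1] y [-28.8  26.1]
```

View pics/s28c.png

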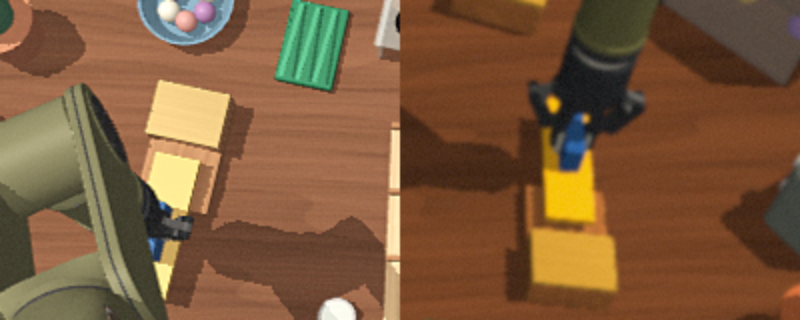

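The blade is centred on the bridge to within 0.5 mm in both views, with the tip about 13 mm short of the holder's centre. I lower 10 mm and slide in.

Emit:
{"name": "carry_out", "arguments": {
  "increments": [
    [0.01,0,0,0.004,0],
    [0.01,0,0,0.008,0],
    [0.01,0,0,0.01,0],
    [0.01,0,0,0.01,0],
    [0.01,0,0,0.01,0]
  ]
}}

```text
t: 53.05
position: [525.3, 311.0, 40.2]
tcp_rot: [0.279, 3.129, 0.0]
contact_force: [-0.6, 0.3, -1.6]
width: 23.0
```

```bash
python3 p.py 525.8 311.2 41 169.8
```

```text
t 53.05 pos [525.3 311.   40.2] head 169.8 w 23.0 F [-0.6  0.3 -1.6] tilt -1.0
SHIFT m [-0.0004  0.0003 -0.0008] TURN rad -0.0001
```

Emit:
{"name": "carry_out", "arguments": {
  "increments": [
    [0.01,-0.006,0,0,0],
    [0.01,-0.013,0,0,0],
    [0.01,-0.02,0,0,0],
    [0.01,-0.027,0,0,0],
    [0.01,-0.033,0,0,0]
  ]
}}

```text
t: 53.68
position: [558.4, 304.9, 40.2]
tcp_rot: [0.28, 3.129, 0.0]
contact_force: [0.1, -0.0, -1.5]
width: 22.9
```

Emit:
{"name": "carry_out", "arguments": {
  "increments": [
    [0.01,-0.006,0,0,0],
    [0.01,-0.013,0,0,0],
    [0.01,-0.02,0,0,0],
    [0.01,-0.027,0,0,0],
    [0.01,-0.033,0,0,0]
  ]
}}

```text
t: 54.3
position: [590.8, 299.1, 40.2]
tcp_rot: [0.28, 3.129, 0.0]
contact_force: [-0.1, 0.6, -0.6]
width: 22.9
```

```bash
python3 p.py 600 298 40.2 169.8; python3 - <<'E'
from m2 import *
c=snap('top','top29.png');c=snap('scene','scene29.png')
a=cv2.imread('pics/top29.png')[100:260,100:300]
b=cv2.imread('pics/scene29.png')[180:340,380:580]
cv2.imwrite('pics/s29c.png',cv2.resize(np.hstack([a,b]),None,fx=2,fy=2))
E
```

```text
t 54.3 pos [590.8 299.1  40.2] head 169.79 w 22.9 F [-0.1  0.6 -0.6] tilt -1.0
SHIFT m [-0.0093  0.0005 -0.    ] TURN rad -0.0002
```

View pics/s29c.png

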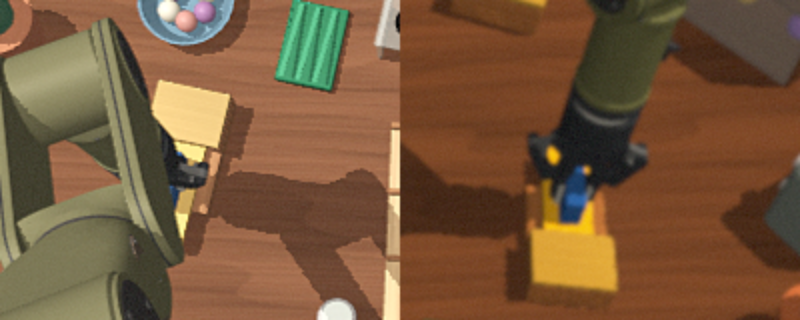

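The blade is inside the slot with no contact force, and the rib front is about 15 mm from the bridge. I set it down onto the ledge, then push home slowly.

Emit:
{"name": "carry_out", "arguments": {
  "increments": [
    [0.01,0,0,0.001,0],
    [0.01,0,0,0.002,0],
    [0.01,0,0,0.0028,0],
    [0.01,0,0,0.0028,0]
  ]
}}

```text
t: 54.9
position: [590.0, 299.2, 37.3]
tcp_rot: [-0.279, -3.129, 0.0]
contact_force: [-0.7, 0.2, -1.4]
width: 23.0
```

Emit:
{"name": "carry_out", "arguments": {
  "increments": [
    [0.01,-0.002,0,0,0],
    [0.01,-0.004,0,0,0],
    [0.01,-0.006,0,0,0],
    [0.01,-0.008,0,0,0],
    [0.01,-0.009,0,0,0]
  ]
}}

```text
t: 55.52
position: [599.3, 297.6, 37.4]
tcp_rot: [0.28, 3.129, 0.0]
contact_force: [-0.2, -0.0, -1.6]
width: 23.0
```

```bash
python3 p.py 600 298 37.4 169.8
```

```text
t 55.52 pos [599.3 297.6  37.4] head 169.79 w 23.0 F [-0.2 -0.  -1.6] tilt -1.0
SHIFT m [-0.0006  0.0005 -0.    ] TURN rad -0.0002
```

Emit:
{"name": "carry_out", "arguments": {
  "increments": [
    [0.01,-0.0005,0,0.0003,0],
    [0.01,-0.001,0,0.0006,0],
    [0.01,-0.002,0,0.0006,0],
    [0.01,-0.003,0,0.0006,0]
  ]
}}

```text
t: 56.02
position: [602.1, 297.1, 36.8]
tcp_rot: [-0.279, -3.129, 0.0]
contact_force: [-0.4, 0.0, -1.2]
width: 22.8
```

```bash
python3 p.py 603 297 36.8 169.8
```

```text
t 56.02 pos [602.1 297.1  36.8] head 169.8 w 22.8 F [-0.4  0.  -1.2] tilt -1.0
SHIFT m [-0.0009  0.0001 -0.    ] TURN rad 0.0
```

Emit:
{"name": "carry_out", "arguments": {
  "increments": [
    [0.01,-0.001,0,0.0003,0],
    [0.01,-0.0015,0,0.0005,0],
    [0.01,-0.002,0,0.0005,0],
    [0.01,-0.002,0,0.0005,0]
  ]
}}

```text
t: 56.52
position: [603.7, 296.9, 36.7]
tcp_rot: [-0.279, -3.129, -0.0]
contact_force: [-2.6, 1.3, 3.9]
width: 22.9
```

```bash
python3 p.py 604 297 36.8 169.8
```

```text
t 56.52 pos [603.7 296.9  36.7] head 169.8 w 22.9 F [-2.6  1.3  3.9] tilt -1.0
SHIFT m [-0.0003  0.0001 -0.0001] TURN rad -0.0001
```

Emit:
{"name": "carry_out", "arguments": {
  "increments": [
    [0.01,-0.0007,0,0,0],
    [0.01,-0.0014,0,0,0],
    [0.01,-0.002,0,0,0],
    [0.01,-0.002,0,0,0]
  ]
}}

```text
t: 57.02
position: [603.7, 296.9, 36.7]
tcp_rot: [-0.279, -3.126, -0.0]
contact_force: [-7.6, 1.9, 7.8]
width: 22.7
```

```bash
python3 p.py 604 297 36.8 169.8;python3 - <<'E'
from m2 import *
for n in('top','scene'):
  c=snap(n,n+'30.png')
  P=cloud(c); f=c['frame'].astype(int)
  h=np.radians(-10.2); ex=np.array([np.cos(h),np.sin(h)]); ey=np.array([-ex[1],ex[0]])
  q=(P[...,:2]-[675.1,282.7]); X=q@ex+40; Y=q@ey
  z=P[...,2]
  br=(abs(z-46)<4)&(X>-5)&(X<85)&(abs(Y)<60)&(f[...,0]-f[...,2]>40)
  rb=blue(f)&(X>-110)&(X<30)&(abs(Y)<45)&(z>62)&(z<75)
  bd=(f[...,0]-f[...,2]>60)&(X<-76)&(X>-160)&(abs(Y)<45)&(z>24)&(z<36)
  for nm,m in(('br',br),('rib',rb),('tail',bd)):
    if m.sum()>5: print(n,nm,m.sum(),'x',np.percentile(X[m],[0,1,99,100]).round(1),'y',np.percentile(Y[m],[1,99]).round(1),'z',np.median(z[m]).round(1))
b=cv2.imread('pics/scene30.png')[200:320,400:520]
cv2.imwrite('pics/s30c.png',cv2.resize(b,None,fx=5,fy=5,interpolation=cv2.INTER_CUBIC))
E
```

```text
t 57.02 pos [603.7 296.9  36.7] head 169.8 w 22.7 F [-7.6  1.9  7.8] tilt -1.0
SHIFT m [-0.0003  0.0002 -0.0001] TURN rad -0.0
top br 760 x [-1.5  5.  73.4 74.9] y [-44.7  44. ] z 46.0
top tail 27 x [-99.2 -97.5 -76.5 -76.5] y [-27.2 -16.9] z 29.8
scene br 1087 x [-3.5  6.2 76.8 77.8] y [-46.  44.] z 45.9
scene rib 176 x [-52.9 -51.7   1.7   2. ] y [-11.9  10.6] z 69.7
scene tail 35 x [-107.9 -107.8  -76.5  -76.2] y [-21.3  23.8] z 29.4
```

View pics/s30c.png

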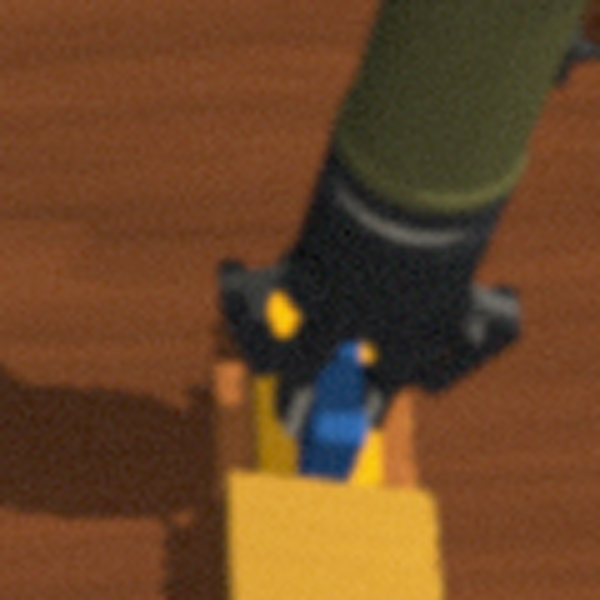

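The force builds with no further motion, so the tip is on the back wall, and the rib front is within about 2 mm of its home line. I release and retreat straight up.

Emit:
{"name": "carry_out", "arguments": {
  "increments": [
    [0.03,0.0005,0,-0.0005,0],
    [0.045,0.001,0,-0.0005,0],
    [0.055,0.0015,0,-0.0005,0],
    [0.055,0.002,0,-0.0005,0],
    [0.055,0.002,0,-0.001,0]
  ]
}}

```text
t: 57.75
position: [604.0, 296.6, 37.1]
tcp_rot: [-0.279, -3.129, 0.0]
contact_force: [-0.2, -0.1, -0.1]
width: 54.8
```

Emit:
{"name": "carry_out", "arguments": {
  "increments": [
    [0.055,0,0,-0.008,0],
    [0.055,0,0,-0.03,0],
    [0.055,0,0,-0.07,0],
    [0.055,0,0,-0.11,0],
    [0.055,0,0,-0.14,0]
  ]
}}

```text
t: 58.38
position: [604.7, 297.0, 180.1]
tcp_rot: [0.279, 3.127, 0.002]
contact_force: [0.7, 0.1, 0.4]
width: 55.2
```

```bash
cat > chk.py <<'E'
from m2 import *
import sys
k=sys.argv[1]
for n in('top','scene'):
  c=snap(n,n+k+'.png')
  P=cloud(c); f=c['frame'].astype(int)
  h=np.radians(-10.2); ex=np.array([np.cos(h),np.sin(h)]); ey=np.array([-ex[1],ex[0]])
  q=(P[...,:2]-[675.1,282.7]); X=q@ex+40; Y=q@ey
  z=P[...,2]
  br=(abs(z-46)<4)&(X>-5)&(X<85)&(abs(Y)<60)&(f[...,0]-f[...,2]>40)
  rb=blue(f)&(X>-110)&(X<30)&(abs(Y)<45)&(z>62)&(z<75)
  bd=(f[...,0]-f[...,2]>60)&(X<-76)&(X>-160)&(abs(Y)<45)&(z>24)&(z<36)
  for nm,m in(('br',br),('rib',rb),('tail',bd)):
    if m.sum()>5: print(n,nm,m.sum(),'x',np.percentile(X[m],[0,1,99,100]).round(1),'y',np.percentile(Y[m],[1,99]).round(1),'z',np.median(z[m]).round(1))
E
python3 chk.py 31; python3 p.py 500 200 200 170
```

```text
top br 715 x [-1.9  5.3 73.6 74.4] y [-44.6  45.2] z 46.0
top rib 226 x [-70.8 -70.  -11.5  -5.8] y [-11.7  12.5] z 69.5
top tail 208 x [-115.3 -115.1  -76.5  -76.2] y [-27.  13.] z 30.2
scene br 1094 x [ 0.7  6.5 76.5 78.2] y [-46.2  43.9] z 45.8
scene rib 252 x [-67.1 -63.5   1.8   3.5] y [-13.3   8.7] z 69.5
scene tail 210 x [-116.9 -115.9  -76.9  -76.3] y [-28.9  26.4] z 29.8
t 58.48 pos [606.7 297.9 182.7] head 169.8 w 55.0 F [ 0.7 -0.  -0. ] tilt -1.0
SHIFT m [ 0.0876 -0.1152 -0.0186] TURN rad -0.0035
```

View pics/scene31.png

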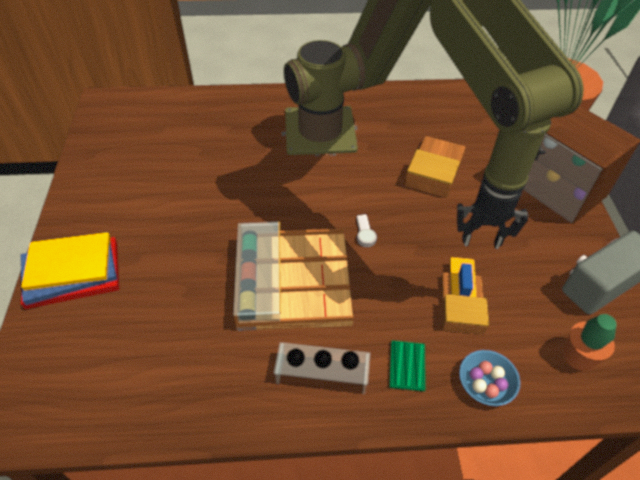

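The tail edge reads -115 to -117 mm against -115 expected, so the paddle is home; it is at pixel (465,285). I move the arm clear for a last look.

Emit:
{"name": "carry_out", "arguments": {
  "increments": [
    [0.055,0.04,0,-0.02,0],
    [0.055,0.08,0,-0.03,0],
    [0.055,0.12,0.02,-0.04,0],
    [0.055,0.15,0.05,-0.05,0],
    [0.055,0.17,0.08,-0.05,0]
  ]
}}

```text
t: 59.1
position: [449.5, 406.4, 227.8]
tcp_rot: [0.279, 3.129, 0.001]
contact_force: [1.0, 0.3, -0.1]
width: 55.2
```

Emit:
{"name": "carry_out", "arguments": {
  "increments": [
    [0.055,0,0,0,0],
    [0.055,0,0,0,0]
  ]
}}

```text
t: 59.35
position: [450.6, 405.0, 226.5]
tcp_rot: [-0.279, -3.129, 0.003]
contact_force: [-0.2, 0.4, -1.5]
width: 54.8
```

```bash
python3 chk.py 32; python3 - <<'E'
from m2 import *
for n in('top','scene'):
  c=snap(n); P=cloud(c)
  for t in('tube_a_c','tube_b_c','tube_c_c','slab','loupe','riser'):
    for b in boxes_of(t,n)[:2]: print(n,t,np.round(b['centre'],0),round(b['conf'],2))
  # ray-intersect coloured pixels under the hood at z=50 (tube top)
  f=c['frame'].astype(int)
a=cv2.imread('pics/top32.png')
cv2.imwrite('pics/s32c.png',cv2.resize(a[110:300,150:420],None,fx=2.9,fy=2.9))
E
```

```text
top br 908 x [ 3.6  5.  73.5 74.8] y [-44.6  46. ] z 45.9
top rib 267 x [-83.9 -82.4 -17.  -15.4] y [-37.1  -1.3] z 70.0
top tail 310 x [-132.4 -130.8  -76.9  -76.1] y [-44.2  -0.6] z 29.9
scene br 1095 x [ 5.3  6.6 76.4 79. ] y [-46.4  43.6] z 45.7
scene rib 267 x [-79.6 -77.  -12.   -9.6] y [-37.2  -4.8] z 69.6
scene tail 111 x [-131.  -130.4  -79.7  -79.2] y [-44.5 -12.7] z 29.5
top tube_a_c [ 549. -102.   18.] 0.15
top slab [779. 141.  11.] 0.95
top slab [652. 294.  47.] 0.71
top loupe [410.  90.  20.] 0.78
top riser [777. -43.  48.] 0.93
scene slab [785. 137.  16.] 0.69
scene riser [794. -46.  46.] 0.6
```

View pics/s32c.png

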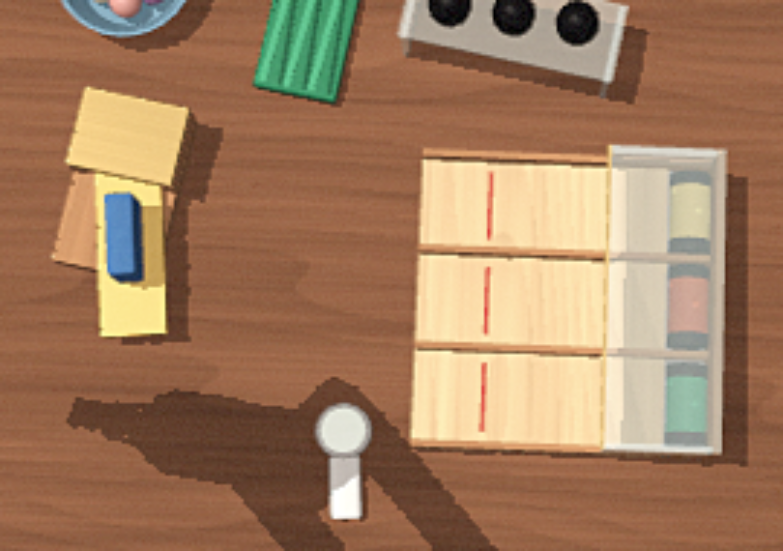

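The promised knock has happened: the paddle has been pushed out about 15 mm and turned (crop 130,255). The tubes are still in their bays. I re-measure the paddle and mend it.

```bash
python3 - <<'E'
from m2 import *
for n in('top','scene'):
  c=snap(n)
  print(n,'rib',top(c,(520,680,240,360),62,78,70,blue))
  P=cloud(c); f=c['frame'].astype(int)
  m=(f[...,0]-f[...,2]>70)&(P[...,0]>480)&(P[...,0]<660)&(P[...,1]>230)&(P[...,1]<350)&(P[...,2]>26)&(P[...,2]<34)
  m=cv2.morphologyEx(m.astype(np.uint8),cv2.MORPH_OPEN,np.ones((3,3)))>0
  q=P[m]; print('board',m.sum(),cv2.minAreaRect(q[:,:2].astype(np.float32)))
  A=np.c_[q[:,:2]-q[:,:2].mean(0),np.ones(len(q))]; print('plane',np.linalg.lstsq(A,q[:,2],rcond=None)[0].round(3))
E
python3 p.py 590 283 150 180
```

```text
top rib (np.int64(282), array([583.1, 278.8,  69.5]), 'rect', array([583.7, 279.1]), array([69. , 24.4]), 7.1, 'pca', np.float64(-173.0))
board 534 ((575.6771850585938, 279.1961975097656), (142.7626190185547, 55.881004333496094), 5.397984504699707)
plane [-2.0000e-03 -1.0000e-03  2.9838e+01]
scene rib (np.int64(271), array([590.1, 276.5,  69. ]), 'rect', array([588. , 277.4]), array([69.4, 25.7]), 6.4, 'pca', np.float64(-176.6))
board 430 ((571.8399658203125, 273.413330078125), (133.3206787109375, 56.635719299316406), 8.93007755279541)
plane [2.000e-03 5.000e-03 2.987e+01]
t 60.25 pos [450.8 405.6 227.3] head 169.8 w 54.8 F [ 0.1 -0.4 -0.8] tilt -1.0
SHIFT m [-0.1587 -0.0961  0.0773] TURN rad -0.178
```

```bash
python3 p.py 586 278 110 186.5
```

```text
t 60.25 pos [450.8 405.6 227.3] head 169.8 w 54.8 F [ 0.1 -0.4 -0.8] tilt -1.0
SHIFT m [-0.1556 -0.1017  0.1173] TURN rad -0.2914
```

Emit:
{"name": "carry_out", "arguments": {
  "increments": [
    [0.085,-0.025,-0.015,0.01,-0.05],
    [0.085,-0.06,-0.04,0.03,-0.12],
    [0.085,-0.1,-0.065,0.06,-0.2],
    [0.085,-0.135,-0.09,0.09,-0.27],
    [0.085,-0.1556,-0.1017,0.115,-0.2914]
  ]
}}

```text
t: 60.88
position: [587.3, 276.1, 111.1]
tcp_rot: [0.177, -3.136, 0.001]
contact_force: [0.4, 0.5, 0.6]
width: 85.3
```

Emit:
{"name": "carry_out", "arguments": {
  "increments": [
    [0.085,0,0,0,0],
    [0.085,0,0,0,0],
    [0.085,0,0,0,0]
  ]
}}

```text
t: 61.25
position: [586.0, 279.1, 113.6]
tcp_rot: [-0.179, 3.135, 0.001]
contact_force: [-0.7, 1.1, -0.3]
width: 85.1
```

```bash
python3 p.py 586 278 37 186.5; python3 - <<'E'
from m2 import *
for n in('scene',):
  c=snap(n,n+'33.png')
  print(n,'rib',top(c,(520,680,240,360),62,78,70,blue))
  b=cv2.imread('pics/scene33.png')[200:320,400:520]
  cv2.imwrite('pics/s33c.png',cv2.resize(b,None,fx=5,fy=5,interpolation=cv2.INTER_CUBIC))
E
```

```text
t 61.25 pos [586.  279.1 113.6] head -173.45 w 85.1 F [-0.7  1.1 -0.3] tilt -1.0
SHIFT m [ 0.0002 -0.0012  0.0766] TURN rad 0.0009
scene rib (np.int64(257), array([590.3, 276.4,  69.2]), 'rect', array([587.5, 276.8]), array([69.8, 23.8]), 5.1, 'pca', np.float64(-174.8))
```

View pics/s33c.png

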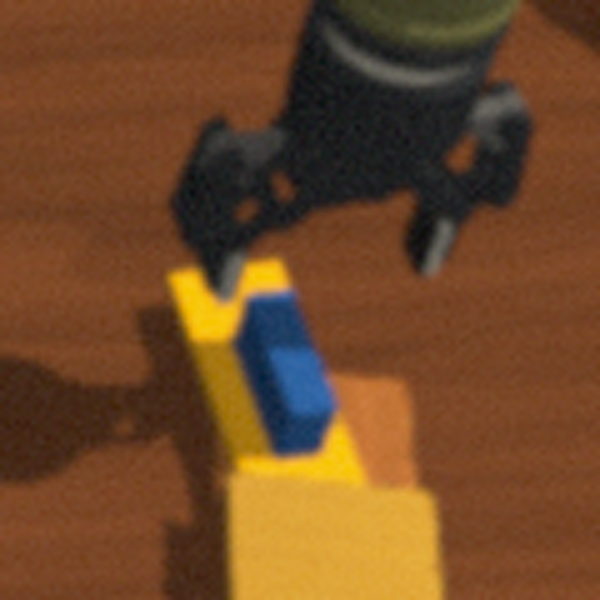

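The hand is above the skewed paddle (rib at crop 285,370), with the open fingers straddling it. I descend and regrip.

Emit:
{"name": "carry_out", "arguments": {
  "increments": [
    [0.085,0,-0.001,0.02,0],
    [0.085,0,-0.0012,0.04,0],
    [0.085,0,-0.0012,0.055,0],
    [0.085,0,-0.0012,0.064,0],
    [0.085,0,-0.0012,0.064,0]
  ]
}}

```text
t: 61.92
position: [585.7, 276.8, 47.9]
tcp_rot: [0.178, -3.136, 0.0]
contact_force: [-0.2, 0.7, 0.2]
width: 85.4
```

Emit:
{"name": "carry_out", "arguments": {
  "increments": [
    [0.085,0,0,0,0],
    [0.085,0,0,0,0]
  ]
}}

```text
t: 62.18
position: [586.7, 276.9, 49.0]
tcp_rot: [-0.178, 3.135, 0.001]
contact_force: [-0.2, 0.3, -0.1]
width: 84.6
```

```bash
python3 p.py 586 278 37.5 186.5
```

```text
t 62.17 pos [586.7 276.9  49. ] head -173.51 w 84.6 F [-0.2  0.3 -0.1] tilt -1.0
SHIFT m [0.0006 0.0011 0.0115] TURN rad -0.0002
```

Emit:
{"name": "carry_out", "arguments": {
  "increments": [
    [0.085,0,0.001,0.006,0],
    [0.07,0,0.001,0.0112,0],
    [0.04,0,0.001,0.0112,0],
    [0.02,0,0.001,0.0112,0],
    [0.01,0,0.001,0.0112,0]
  ],
  "force": 80
}}

```text
t: 62.8
position: [585.8, 278.8, 37.4]
tcp_rot: [0.177, -3.136, -0.003]
contact_force: [-1.5, 3.7, -0.4]
width: 23.1
```

Emit:
{"name": "carry_out", "arguments": {
  "increments": [
    [0.01,0,0,0,0],
    [0.01,0,0,0,0],
    [0.01,0,0,-0.001,0],
    [0.01,0,0,-0.002,0],
    [0.01,0,0,-0.003,0]
  ]
}}

```text
t: 63.42
position: [585.5, 278.5, 39.0]
tcp_rot: [0.178, -3.135, -0.001]
contact_force: [0.0, 5.2, -6.1]
width: 23.0
```

```bash
python3 - <<'E'
from p import *
s,M,hd=st(); 
h=np.radians(-10.2); ex=np.array([np.cos(h),np.sin(h),0])
print(s['position'].round(1),hd,s['width'],s['contact_force'].round(1)); print('tool shift for -10mm along holder x',(M.T@(-ex*0.01)).round(4))
E
```

```text
[585.5 278.5  39. ] -173.4897373716119 22.952077328767306 [ 0.   5.2 -6.1]
tool shift for -10mm along holder x [0.0096 0.0029 0.    ]
```

Emit:
{"name": "carry_out", "arguments": {
  "increments": [
    [0.01,0.002,0.0006,0.001,0],
    [0.01,0.004,0.0012,0.001,0],
    [0.01,0.006,0.0018,0.001,0],
    [0.01,0.008,0.0024,0.001,0],
    [0.01,0.01,0.003,0.001,0]
  ]
}}

```text
t: 64.05
position: [575.1, 278.9, 39.0]
tcp_rot: [0.178, -3.135, 0.001]
contact_force: [0.0, -0.6, -1.7]
width: 23.3
```

```bash
python3 p.py 586 278 39 186.5;  python3 - <<'E'
from m2 import *
c=snap('scene','scene34.png')
b=cv2.imread('pics/scene34.png')[200:320,400:520]
cv2.imwrite('pics/s34c.png',cv2.resize(b,None,fx=5,fy=5,interpolation=cv2.INTER_CUBIC))
E
```

```text
t 64.05 pos [575.1 278.9  39. ] head -173.52 w 23.3 F [ 0.  -0.6 -1.7] tilt -1.0
SHIFT m [-0.0108 -0.0021 -0.    ] TURN rad -0.0003
```

View pics/s34c.png

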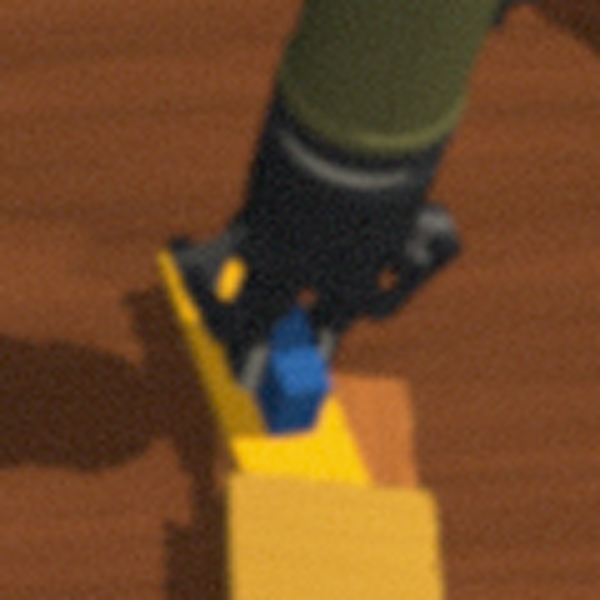

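Free and level with no load. I pull fully out of the slot, then realign.

Emit:
{"name": "carry_out", "arguments": {
  "increments": [
    [0.01,0.008,0.0024,0,0],
    [0.01,0.02,0.006,0,0],
    [0.01,0.034,0.01,0,0],
    [0.01,0.048,0.0145,0,0],
    [0.01,0.058,0.0175,0,0]
  ]
}}

```text
t: 64.72
position: [514.6, 290.6, 39.2]
tcp_rot: [0.179, -3.136, 0.0]
contact_force: [-0.5, -0.5, -1.4]
width: 22.9
```

Emit:
{"name": "carry_out", "arguments": {
  "increments": [
    [0.01,0,0,-0.01,0],
    [0.01,0,0,-0.012,0],
    [0.01,0,0,-0.012,0]
  ]
}}

```text
t: 65.1
position: [517.3, 290.7, 51.8]
tcp_rot: [-0.177, 3.135, 0.001]
contact_force: [-0.5, 0.4, -1.0]
width: 22.6
```

```bash
python3 p.py 523.5 311.2 51 169.8
```

```text
t 65.1 pos [517.3 290.7  51.8] head -173.53 w 22.6 F [-0.5  0.4 -1. ] tilt -1.0
SHIFT m [-0.0085  0.0197  0.0008] TURN rad 0.291
```

Emit:
{"name": "carry_out", "arguments": {
  "increments": [
    [0.01,0,0.005,0,0.07],
    [0.01,0,0.01,0,0.15],
    [0.01,-0.002,0.015,0,0.23],
    [0.01,-0.005,0.0197,0,0.29],
    [0.01,-0.005,0.0197,0,0.291]
  ]
}}

```text
t: 65.72
position: [519.6, 310.7, 51.0]
tcp_rot: [0.278, 3.129, 0.0]
contact_force: [0.6, -0.3, -1.0]
width: 23.4
```

Emit:
{"name": "carry_out", "arguments": {
  "increments": [
    [0.01,0,0,0,0],
    [0.01,0,0,0,0],
    [0.01,0,0,0,0]
  ]
}}

```text
t: 66.1
position: [518.8, 310.4, 51.1]
tcp_rot: [-0.279, -3.129, 0.0]
contact_force: [0.3, -0.0, -2.0]
width: 22.8
```

```bash
cat > al.py <<'E'
from m2 import *
import sys
k=sys.argv[1]
for n in('top','scene'):
  c=snap(n,n+k+'.png')
  P=cloud(c); f=c['frame'].astype(int)
  h=np.radians(-10.2); ex=np.array([np.cos(h),np.sin(h)]); ey=np.array([-ex[1],ex[0]])
  q=(P[...,:2]-[675.1,282.7]); X=q@ex+40; Y=q@ey
  z=P[...,2]
  br=(abs(z-46)<5)&(X>-3)&(X<85)&(abs(Y)<60)
  bd=(f[...,0]-f[...,2]>60)&(X>-75)&(X<-3)&(abs(Y)<45)&(z>35)&(z<55)
  for nm,m in(('br',br),('bd',bd)):
    r=cv2.minAreaRect(np.c_[X[m],Y[m]].astype(np.float32)); print(n,nm,m.sum(),np.round(r[0],1),np.round(r[1],1),round(r[2],2),'z',np.median(z[m]).round(1),'x',np.percentile(X[m],[1,99]).round(1),'y',np.percentile(Y[m],[1,99]).round(1))
  m=bd; A=np.c_[X[m]+40,Y[m],np.ones(m.sum())]; print('plane dz/dx,dz/dy,z',np.linalg.lstsq(A,z[m],rcond=None)[0].round(3))
a=cv2.imread('pics/top%s.png'%k)[100:260,100:300]
b=cv2.imread('pics/scene%s.png'%k)[180:340,380:580]
cv2.imwrite('pics/s%sc.png'%k,cv2.resize(np.hstack([a,b]),None,fx=2,fy=2))
E
python3 al.py 35; python3 p.py 523.5 311.2 51 169.8
```

```text
top br 994 [39.6  1.1] [70.6 93.4] 0.28 z 45.9 x [ 5.  73.5] y [-44.6  45.9]
top bd 489 [-47.4  -1. ] [56.5 54.8] 88.87 z 43.7 x [-73.9 -20.9] y [-28.5  26.5]
plane dz/dx,dz/dy,z [-1.6000e-02 -7.0000e-03  4.3611e+01]
scene br 1136 [41.9 -0.5] [74.7 93.2] 0.24 z 45.8 x [ 6.7 76.8] y [-46.4  44.3]
scene bd 534 [-45.3  -2.4] [56.8 58.7] 89.87 z 43.6 x [-74.2 -17.7] y [-30.2  25. ]
plane dz/dx,dz/dy,z [-2.1000e-02  1.0000e-03  4.3308e+01]
t 66.2 pos [518.9 310.5  51.2] head 169.82 w 22.8 F [-0.1 -0.4 -1.9] tilt -1.0
SHIFT m [-0.0044  0.0016  0.0002] TURN rad 0.0004
```

View pics/s35c.png

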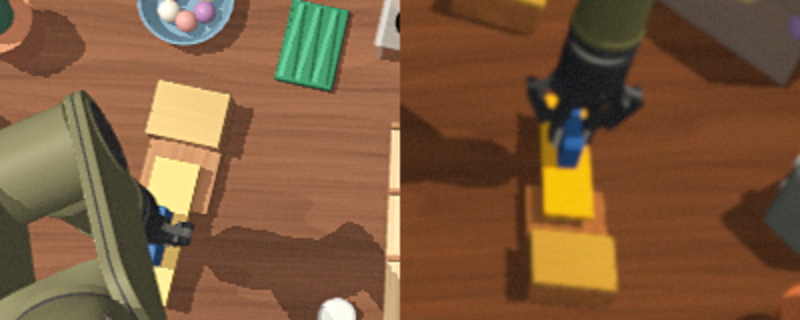

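Now aligned again, 2 mm low in holder y. I correct that, lower, and slide in.

Emit:
{"name": "carry_out", "arguments": {
  "increments": [
    [0.01,0,0.001,0.003,0],
    [0.01,0,0.002,0.007,0],
    [0.01,0,0.002,0.0102,0],
    [0.01,0,0.002,0.0102,0],
    [0.01,0,0.002,0.0102,0]
  ]
}}

```text
t: 66.82
position: [519.2, 312.5, 40.8]
tcp_rot: [-0.279, -3.129, 0.0]
contact_force: [-0.2, -0.2, -1.3]
width: 23.1
```

Emit:
{"name": "carry_out", "arguments": {
  "increments": [
    [0.01,-0.006,0,0,0],
    [0.01,-0.014,0,0,0],
    [0.01,-0.022,0,0,0],
    [0.01,-0.03,0,0,0],
    [0.01,-0.036,0,0,0]
  ]
}}

```text
t: 67.45
position: [555.5, 306.0, 40.9]
tcp_rot: [0.279, 3.129, 0.0]
contact_force: [0.1, -0.1, -1.5]
width: 22.8
```

```bash
python3 p.py 600 298 40.2 169.8
```

```text
t 67.45 pos [555.5 306.   40.9] head 169.8 w 22.8 F [ 0.1 -0.1 -1.5] tilt -1.0
SHIFT m [-0.0452  0.      0.0007] TURN rad -0.0
```

Emit:
{"name": "carry_out", "arguments": {
  "increments": [
    [0.01,-0.006,0,0,0],
    [0.01,-0.014,0,0,0],
    [0.01,-0.022,0,0,0],
    [0.01,-0.03,0,0,0],
    [0.01,-0.036,0,0,0]
  ]
}}

```text
t: 68.08
position: [590.8, 299.7, 40.9]
tcp_rot: [0.279, 3.129, 0.0]
contact_force: [-0.2, 0.7, -1.0]
width: 23.3
```

Emit:
{"name": "carry_out", "arguments": {
  "increments": [
    [0.01,-0.002,0,0.0015,0],
    [0.01,-0.004,0,0.003,0],
    [0.01,-0.006,0,0.0038,0],
    [0.01,-0.008,0,0.0042,0],
    [0.01,-0.009,0,0.0042,0]
  ]
}}

```text
t: 68.7
position: [598.8, 298.4, 37.3]
tcp_rot: [-0.279, -3.129, -0.0]
contact_force: [-3.5, 0.8, 6.3]
width: 22.9
```

```bash
python3 p.py 603.7 297 36.7 169.8
```

```text
t 68.7 pos [598.8 298.4  37.3] head 169.82 w 22.9 F [-3.5  0.8  6.3] tilt -1.0
SHIFT m [-0.0051 -0.0005  0.0006] TURN rad 0.0004
```

Emit:
{"name": "carry_out", "arguments": {
  "increments": [
    [0.01,-0.0015,0,0,0],
    [0.01,-0.003,0,0,0],
    [0.01,-0.004,0,0,0],
    [0.01,-0.004,0,0,0]
  ]
}}

```text
t: 69.2
position: [602.7, 297.8, 37.3]
tcp_rot: [-0.279, -3.129, -0.001]
contact_force: [-3.1, 0.1, 5.3]
width: 23.4
```

Emit:
{"name": "carry_out", "arguments": {
  "increments": [
    [0.01,-0.0005,0,0,0],
    [0.01,-0.001,0,0,0],
    [0.01,-0.002,0,0,0],
    [0.01,-0.002,0,0,0]
  ]
}}

```text
t: 69.7
position: [602.7, 297.8, 37.3]
tcp_rot: [-0.278, -3.126, -0.0]
contact_force: [-6.6, 2.2, 8.2]
width: 22.7
```

```bash
python3 p.py 603.7 297 36.7 169.8; python3 chk.py 36
```

```text
t 69.7 pos [602.7 297.8  37.3] head 169.82 w 22.7 F [-6.6  2.2  8.2] tilt -1.0
SHIFT m [-0.0012 -0.0006  0.0006] TURN rad 0.0003
top br 732 x [ 4.1  5.4 73.5 75. ] y [-44.6  44.4] z 46.0
top tail 32 x [-99.3 -98.6 -76.2 -76.1] y [-26.5 -14.4] z 29.8
scene br 1090 x [ 1.8  7.2 76.9 78.1] y [-46.3  43.9] z 45.9
scene rib 175 x [-52.9 -52.5   1.6   2.5] y [-12.   11.4] z 69.5
scene tail 34 x [-110.6 -110.   -80.5  -79.2] y [-19.2  28.3] z 29.3
```

The blade is on the wall again: the force rises with no motion. I release.

Emit:
{"name": "carry_out", "arguments": {
  "increments": [
    [0.03,0,0,-0.0005,0],
    [0.045,0.0005,0,-0.0005,0],
    [0.055,0.001,0,-0.0005,0],
    [0.055,0.0015,0,-0.0005,0],
    [0.055,0.002,0,-0.001,0]
  ]
}}

```text
t: 70.42
position: [602.9, 297.4, 37.6]
tcp_rot: [-0.279, -3.129, 0.0]
contact_force: [-0.3, -0.4, 0.2]
width: 54.9
```

Emit:
{"name": "carry_out", "arguments": {
  "increments": [
    [0.055,0,0,-0.008,0],
    [0.055,0,0,-0.03,0],
    [0.055,0,0,-0.07,0],
    [0.055,0,0,-0.11,0],
    [0.055,0,0,-0.14,0]
  ]
}}

```text
t: 71.05
position: [603.6, 297.8, 180.5]
tcp_rot: [0.279, 3.127, 0.002]
contact_force: [0.2, -0.1, -0.3]
width: 54.9
```

```bash
python3 chk.py 37; python3 p.py 500 400 200 170
```

```text
top br 736 x [ 3.6  5.2 73.6 74.5] y [-44.8  45.8] z 46.0
top rib 221 x [-70.7 -69.9 -10.6  -6.1] y [-10.8  12.7] z 69.9
top tail 217 x [-115.7 -115.   -76.4  -76.2] y [-26.5  13.3] z 29.6
scene br 1081 x [-0.7  6.3 76.8 78.3] y [-46.2  44. ] z 45.8
scene rib 249 x [-65.8 -63.8   1.5   3.1] y [-12.2   9.4] z 69.7
scene tail 208 x [-116.3 -115.1  -76.3  -76. ] y [-28.5  27.3] z 29.8
t 71.15 pos [605.6 298.7 183.1] head 169.82 w 55.0 F [ 0.6  0.  -0.7] tilt -1.0
SHIFT m [ 0.1217  0.0811 -0.0175] TURN rad -0.0031
```

Emit:
{"name": "carry_out", "arguments": {
  "increments": [
    [0.055,0.04,0,-0.02,0],
    [0.055,0.08,0,-0.03,0],
    [0.055,0.12,0.02,-0.04,0],
    [0.055,0.15,0.05,-0.05,0],
    [0.055,0.17,0.08,-0.05,0]
  ]
}}

```text
t: 71.78
position: [448.4, 407.1, 228.2]
tcp_rot: [0.278, 3.129, 0.001]
contact_force: [0.4, 0.3, 0.6]
width: 55.0
```

Emit:
{"name": "carry_out", "arguments": {
  "increments": [
    [0.055,0,0,0,0],
    [0.055,0,0,0,0],
    [0.055,0,0,0,0],
    [0.055,0,0,0,0]
  ]
}}

```text
t: 72.28
position: [450.2, 405.3, 227.5]
tcp_rot: [-0.281, -3.129, 0.001]
contact_force: [-0.0, 0.1, -0.4]
width: 55.1
```

```bash
python3 chk.py 38; python3 - <<'E'
from m2 import *
# tube positions in rack frame, from colour under the hood, intersected at tube-top height z=50
for n in('top','scene'):
  c=snap(n); f=cv2.cvtColor(c['frame'],cv2.COLOR_RGB2HSV).astype(int)
  for nm,(cx) in dict(G=463,R=547,Y=631).items():
    print(n,nm)
    v,u=np.mgrid[0:480,0:640]
    # row through tube centre line: saturation profile along y
    prof=[]
    for y in range(-222,-150,2):
      s=[]
      for x in range(cx-12,cx+13,4):
        a,b=proj(c,[x,y,45]); s.append(f[int(round(b)),int(round(a)),0:2])
      prof.append((y,*np.mean(s,0).round(0).astype(int)))
    print([p for p in prof[::3]])
a=cv2.imread('pics/top38.png')
cv2.imwrite('pics/s38c.png',cv2.resize(a[90:300,150:420],None,fx=2.8,fy=2.8))
E
```

```text
top br 907 x [ 3.8  4.8 73.4 74.7] y [-44.1  45.4] z 46.0
top rib 277 x [-71.3 -70.5  -1.6  -1. ] y [-10.5  13.9] z 69.8
top tail 357 x [-115.7 -115.3  -76.3  -76.1] y [-26.7  29.4] z 29.9
scene br 1098 x [-3.6  6.3 76.4 78.2] y [-46.2  44. ] z 45.8
scene rib 249 x [-65.7 -63.9   2.5   3.1] y [-11.9   9.5] z 69.6
scene tail 211 x [-115.6 -114.2  -76.9  -76.4] y [-28.4  27.3] z 29.7
top G
[(-222, np.int64(17), np.int64(47)), (-216, np.int64(15), np.int64(37)), (-210, np.int64(73), np.int64(51)), (-204, np.int64(73), np.int64(53)), (-198, np.int64(74), np.int64(50)), (-192, np.int64(73), np.int64(50)), (-186, np.int64(73), np.int64(48)), (-180, np.int64(70), np.int64(11)), (-174, np.int64(19), np.int64(42)), (-168, np.int64(20), np.int64(42)), (-162, np.int64(19), np.int64(41)), (-156, np.int64(20), np.int64(40))]
top R
[(-222, np.int64(17), np.int64(46)), (-216, np.int64(16), np.int64(35)), (-210, np.int64(9), np.int64(66)), (-204, np.int64(9), np.int64(69)), (-198, np.int64(8), np.int64(66)), (-192, np.int64(9), np.int64(67)), (-186, np.int64(8), np.int64(62)), (-180, np.int64(11), n
[... 1214 characters left out ...]
t64(97)), (-192, np.int64(8), np.int64(93)), (-186, np.int64(9), np.int64(74)), (-180, np.int64(20), np.int64(55)), (-174, np.int64(21), np.int64(63)), (-168, np.int64(21), np.int64(63)), (-162, np.int64(21), np.int64(62)), (-156, np.int64(21), np.int64(61))]
scene Y
[(-222, np.int64(19), np.int64(56)), (-216, np.int64(24), np.int64(73)), (-210, np.int64(26), np.int64(86)), (-204, np.int64(25), np.int64(88)), (-198, np.int64(25), np.int64(86)), (-192, np.int64(25), np.int64(83)), (-186, np.int64(26), np.int64(65)), (-180, np.int64(21), np.int64(63)), (-174, np.int64(19), np.int64(66)), (-168, np.int64(20), np.int64(66)), (-162, np.int64(20), np.int64(66)), (-156, np.int64(20), np.int64(65))]
```

View pics/s38c.png

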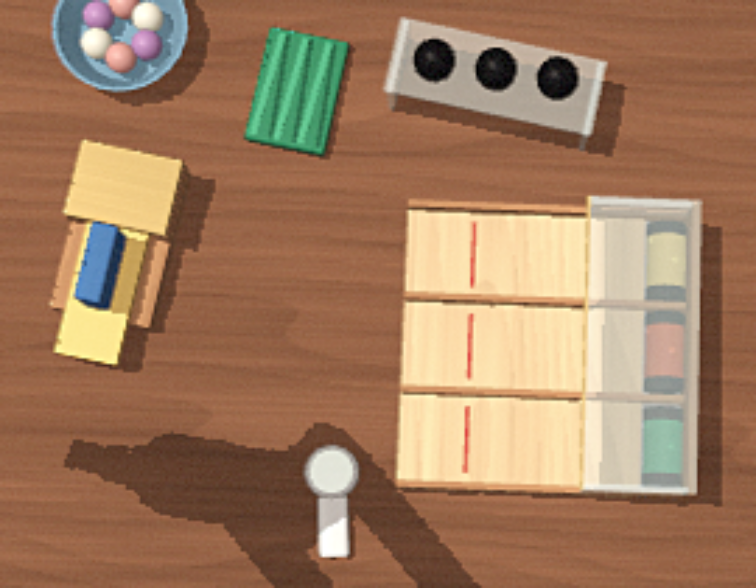

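View pics/scene38.png

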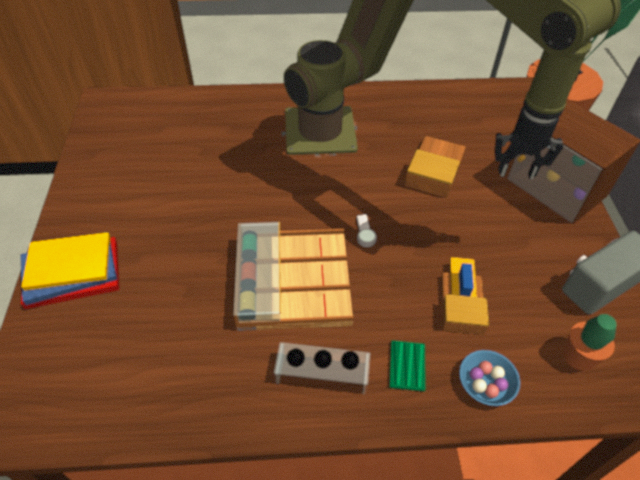

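In the last pictures all three tubes lie in the grey bay (top crop 665,260 / 662,350 / 660,447), centred near rack y -100. The paddle is straight in the slot (95,265). Slab, riser and loupe look unmoved. I hand in.

```bash
python3 -c "
from plant import bot
print(bot.hand_in()); print(bot.sense()['t'])"
```

```text
the job is handed in; nothing more can be done
None
the job is handed in; nothing more can be done
```

I handed the job in at about 72 s. All three tubes are in the felt bays, and the paddle is home in the smaller holder and released.

- **Tubes:** Red is in the middle lane, yellow in the far one and green in the near one. I rolled each under the hood with the paddle blade until it dropped. In the last pictures all three centre near rack y -100 mm, within the stated -98 to -103.
- **Paddle:** I had to insert it twice. After the first insertion it was knocked about 15 mm out and turned by about 17 degrees, so I regripped it, pulled it clear, realigned it and pushed it in again. Both times I pushed until the force rose with no further motion at the back wall.
- **Paddle position:** The last tail reading is about -115.5 mm in both cameras, against -115 for fully home.
- **Bystanders:** The slab, loupe and riser look unmoved, to within the cameras' few mm.
- **Disagreements:** The two cameras differed by 2 to 4 mm throughout, so I averaged them. The last rib-front readings were -1 mm (top) and about +2.5 mm (scene) against 0 expected. At the end, the networks did not reliably find the tubes through the hood, so I checked them by colour in the images instead. The regrip pulled against the slot at about 6 N before the blade came free.

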